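Load the keyboard-key jig and lay its stop rail

ROBOT

A 7-joint arm with a two-finger parallel gripper is mounted at the origin on the work surface. World frame = base frame: x ahead of the robot, y to its left, z up, the work surface at z = 0. Lengths are in m, angles in rad, forces in N, time in s.
With the tool pointing down it reaches from about 0.4 to 0.75 m from the base axis. Payload 19.5 kg.
Tool frame: the origin (TCP) lies between the finger pads; the fingertips stand 14 mm ahead of it and the grasp point (between the pads) lies 5 mm behind it (r.tip_reach is the distance from the TCP to the fingertips, in m); z points along the fingers, y is the line along which they close (so a half turn about z gives the same grasp; the last joint's range is limited). The gripper opens to 85 mm and grips with 20 to 120 N. Pads are 22 mm wide; open, the fingers measure 114 mm over their backs; the gripper's body (76 mm by 85 mm) begins 54 mm behind the grasp point. The pads swing forward as they close: fully open they stand 13 mm farther back than shut.
Start: joints at [1.088, 0.707, -0.028, 1.485, 0.022, 0.951, -0.075], TCP at [0.245, -0.52, 0.245] pointing down, gripper open.
Joint ranges: [-2.71, 2.71], [-0.32, 2.16], [-1.57, 1.52], [0, 2.45], [-1.46, 4.6], [0, 2.02], [-2.83, 2.83]. Speed limits (rad/s): [1.89, 1.89, 2.57, 2.57, 3.01, 3.01, 3.01].

INTERFACE

Orientations are given as [roll, pitch, yaw] about the fixed x, y, z axes, in that order (R = Rz(yaw) Ry(pitch) Rx(roll)).
In Python, from cell import r, snapshot, job, spotter gives the robot as it stands.
- The arm moves only by the tool jog_arm, never from a script. Its argument "deltas" is a list of rows, each a list of 2 entries, a list of its own where there are three numbers: the shift along the tool's x, y, z in cm, then the turn about the tool's z in degrees. A call has 1 to 5 rows; each row is the pose to reach, as a shift and turn from the pose commanded when the call began, along the tool's axes at that moment; what a row does not reach only later rows make up. A row lasts 1/10 s, in which the tool goes at most 50 mm and 8.59 degrees, less where a joint would pass 70% of its speed; a pose out of reach is approached as far as the arm can. A call with a gripper value outside its range is refused whole. "fingers" is the finger opening in cm, from 0 to 8.54, set as the call begins (left out, the last holds). The fingers move at their own pace and stop on an object; "newtons" is the grip in N (left out, the last holds). Time passes only in rows, so rows that repeat a pose let the fingers close. It gives the time, the measured TCP pose, the force, the opening and the grip force at its end, in the units of the state.
- r.observe(): the state, without advancing time (a new reading comes with each control period).
- snapshot(name): name is "side" or "top"; returns a dict with "image" (480x640x3 uint8, red, green, blue), "depth" (480x640 float32, m along the optical axis (not along the pixel's ray), 0 where there is no reading), "K" (3x3 intrinsics, pixels), "position" and "orientation" of the camera in the world. Camera axes: x right, y down, z forward; pixel columns grow to the right and rows downward; lengths in m; the calibration is good to about 2 mm. A picture is of the moment at which its call begins.
- job.close_job(): hands the job in; it is judged then, once.
Trained networks look in a picture, given as the dict that the camera call returned (one of the last four; its "shot" number tells which), for a name from the list of things; names that differ only in an ending like _2 or _b are one class to them, and where a whole thing is asked for, a point or a joint stands for the part that bears it (a point fixed in the world has none). Each returns a list of dicts, best first, with "p" (0 to 1); they miss things now and then, are a little off and sometimes report something else, mostly with a low value. They report only what shows in the picture. A call takes as long as a camera call. They do not tell look-alikes from the thing itself.
- spotter.recognise(picture, target): "at" ([row, column] in pixels, amid what is visible of it).
- spotter.cut_out(picture, target): "pixels" (480x640 bool, what is visible of it) and "at" ([row, column] in pixels, amid what is visible of it).
The state is a dict: "time_s": time; "joints": joint angles; "qd": joint speeds; "effort": joint torques, N m; "eef_pos": TCP position; "orientation": TCP orientation; "force": force on the tool from outside, world axes, zero at the start; "moment": the same for the moment, N m; "opening": opening from 0.0 (shut) to 1.0 (fully open); "grip_force": force on a finger pad.
Only numpy, scipy, OpenCV 4.12 (cv2) and the standard library are available. Lean on these libraries where they do the work, as an engineer would, in place of code of your own. Each camera call takes 0.05 s, during which the arm holds its last target. There are 200 camera calls.

TASK

First clear everything left standing on the key jig into the yellow bin. Then put each loose keyboard key into a lane of its own, lying flat on the lane floor along the lane, white end towards the robot and centred so that neither end overhangs the bed. Last, lay the aluminium stop rail across the keys, fully down in the notches of both red uprights and reaching about equally far past both, and leave the mug, the tin and the tape dispenser where they stand.

Things in the scene. Friction and masses are not known exactly. Their poses are not given: they have to be found in the camera images.
- jig: Fixed plywood bed 190 x 270 x 8 mm with three felt lanes along x, side by side in y, each 32 mm wide, open at both ends, parted by ridges 8 mm high (tops at z 16 mm). Red uprights at y = -115 and +115 mm (48 x 20 mm), each with an open-topped notch 28 mm wide in x: floor z 40, cheek tops z 56 mm. Origin: centre of the underside; x away from the robot, y left, z up. Place and yaw vary.
- lane0 (a point): Centre of the floor of the right-hand lane (jig y = -56 mm, z = 8 mm).
- lane1 (a point): Centre of the floor of the middle lane (jig y = 0, z = 8 mm).
- lane2 (a point): Centre of the floor of the left-hand lane (jig y = +56 mm, z = 8 mm).
- seat_right (a point): Centre of the notch floor of the right upright (jig y = -115 mm, z = 40 mm).
- seat_left (a point): Centre of the notch floor of the left upright (jig y = +115 mm, z = 40 mm).
- rail: Stop rail: straight square aluminium bar 18 x 280 x 18 mm with black ends, 0.15 to 0.31 kg, long axis = its y, lying on the table between robot and jig at the start. Origin: centre of its underside, in the middle of its length. Both ends and all four sides are alike.
- rail_mid (a point): Centre of the stop rail (middle of its length and of its section).
- rail_end_a (a point): Point on the rail's centre line 115 mm to -y of its middle.
- rail_end_b (a point): Point on the rail's centre line 115 mm to +y of its middle.
- bin: Yellow open bin to the left, 210 (x) x 150 (y) x 50 mm high, walls and floor 5 mm, fixed; its yaw varies. Origin: centre of its underside.
- glue: Small square white glue bottle with a blue band and an orange cap: body 22 x 22 x 46 mm, cap 14 mm across up to 64 mm. Fixed to nothing, rigid. Origin: centre of its underside, z up the item when it stands.
- battery: Block battery, black with a copper-coloured upper part, 26 x 17 x 46 mm (studs on top to 49 mm). Fixed to nothing, rigid. Origin: centre of its underside, z up the item when it stands.
- screwbox: Small green screw box with a yellow lid, 28 x 20 x 42 mm (lid to 46 mm). Fixed to nothing, rigid. Origin: centre of its underside, z up the item when it stands.
- sander: Blue sanding block with a black lower edge, 24 x 20 x 54 mm. Fixed to nothing, rigid. Origin: centre of its underside, z up the item when it stands.
- mug: Blue mug, 72 mm across, 85 mm high, beyond the jig; a bystander. Origin: centre of the underside.
- tin: Tin can with a blue band, 72 mm across, 90 mm high, beyond the jig; a bystander. Origin: centre of the underside.
- tape: Blue tape dispenser, 130 x 50 mm, 75 mm high, beyond the pad; a bystander. Origin: centre of the underside.
- key0: Loose keyboard key 160 mm long (its x), 60 g: white head 120 x 24 x 20 mm (x -80 to +40 mm), black tail 18 mm wide, 16 mm high (x +38 to +80 mm). Origin: centre of the underside, mid-length; z out of its top. At the start it lies flat on a blue felt pad 4 mm thick, to the right, its white front end roughly towards the robot.
- key0_front (a point): Middle of the white front face of that key (key x = -80 mm, 10 mm above its underside).
- key1: Loose keyboard key 160 mm long (its x), 60 g: white head 120 x 24 x 20 mm (x -80 to +40 mm), black tail 18 mm wide, 16 mm high (x +38 to +80 mm). Origin: centre of the underside, mid-length; z out of its top. At the start it lies flat on a blue felt pad 4 mm thick, to the right, its white front end roughly towards the robot.
- key1_front (a point): Middle of the white front face of that key (key x = -80 mm, 10 mm above its underside).
- key2: Loose keyboard key 160 mm long (its x), 60 g: white head 120 x 24 x 20 mm (x -80 to +40 mm), black tail 18 mm wide, 16 mm high (x +38 to +80 mm). Origin: centre of the underside, mid-length; z out of its top. At the start it lies flat on a blue felt pad 4 mm thick, to the right, its white front end roughly towards the robot.
- key2_front (a point): Middle of the white front face of that key (key x = -80 mm, 10 mm above its underside).
Mind the look-alikes: they are no part of the job. Leave any pink or purple look-alike of the glue alone.

How it is judged:
By the outcome, as a careful person would: the job done as asked, in the order asked, and still so for the second after the job is handed in, with the robot touching nothing.
Of key0, key1, key2 only 2 to 3 are there at a start; the rules pass over those that are not, and their reading is None.
Of glue, battery, screwbox, sander only 3 to 4 are there at a start; the rules pass over those that are not, and their reading is None.
At some moment in a run one of key0, key1, key2, rail may be knocked a few centimetres aside while the robot is not near it.
Once in a run the grip may slacken for a moment while it holds something.
It also fails if it takes over 210 s, if anything falls off the work surface, if the arm or the gripper's body presses on something with over 40 N, if the wrist force passes 120 N, or if a joint passes its speed limit or range.

## Working session

There is one attempt and no reset: what is moved stays moved. The work goes in short steps, Python scripts to look and compute and a tool call to move; the robot and the scene stay as the last step left them, time stands still between calls to the robot, and variables do not carry over. Pictures are saved under pics/ and viewed, at most 14 in all, crops included, and the job is handed in when it is done.

Besides the shell and the picture viewer there is one more tool, called as name([rows], argument=value, ...), one row to a line, values as JSON. jog_arm: Moves the arm, as the interface text tells. Its arguments: {"type":"object","properties":{"deltas":{"type":"array","items":{"type":"array"}},"fingers":{"type":"number"},"newtons":{"type":"number"}},"required":["deltas"]}

```bash
ls; mkdir -p pics
cat > h.py <<'E'
import numpy as np, cv2
from cell import r, snapshot, job, spotter
from scipy.spatial.transform import Rotation as R
def camR(s):
    o=np.array(s["orientation"]); 
    return o if o.shape==(3,3) else R.from_euler('xyz',o).as_matrix()
def cloud(s):
    K=np.array(s["K"]);d=s["depth"];v,u=np.mgrid[:480,:640]
    p=np.stack([(u-K[0,2])/K[0,0]*d,(v-K[1,2])/K[1,1]*d,d],-1)
    w=p@camR(s).T+np.array(s["position"]); w[d==0]=np.nan
    return w
def save(s,n): cv2.imwrite('pics/%s.png'%n,s["image"][:,:,::-1])
def st():
    o=r.observe(); print('t',round(o["time_s"],2),'pos',np.round(o["eef_pos"],4),'rpy',np.round(o["orientation"],3),'F',np.round(o["force"],1),'op',round(o["opening"],3),'g',round(o["grip_force"],1)); return o
def to_tool(o,target):  # world displacement -> tool cm
    Rm=R.from_euler('xyz',o["orientation"]).as_matrix()
    return np.round(100*Rm.T@(np.array(target)-o["eef_pos"]),2)
E
python3 - <<'E'
from h import *
st()
for n in("top","side"):
    s=snapshot(n);save(s,n+"0");print(n,np.round(s["position"],3),np.round(s["orientation"],3),np.round(s["K"],1).tolist())
    np.savez('/tmp/'+n+'.npz',w=cloud(s),im=s["image"])
    for t in ["jig","rail","bin","glue","battery","screwbox","sander","key0","mug","tin","tape"]:
        w=cloud(s)
        for q in spotter.cut_out(s,t)[:5]:
            m=q["pixels"];c=w[m]; c=c[~np.isnan(c[:,0])]
            if len(c)==0: continue
            print(t,round(q["p"],2),np.round(q["at"]),m.sum(),np.round(np.median(c,0),3),np.round(np.percentile(c,[2,98],axis=0),3).tolist())
E
```

```text
pics
t 0.0 pos [ 0.2452 -0.5198  0.2448] rpy [-3.141  0.     0.441] F [-0.4  0.5  0.3] op 0.996 g 0.0
top [ 0.431 -0.021  1.179] [-2.998 -0.016 -1.576] [[469.5, 0.0, 315.9], [0.0, 469.5, 232.1], [0.0, 0.0, 1.0]]
jig 0.52 [300. 295.] 843 [0.426 0.014 0.017] [[0.417, -0.118, 0.013], [0.435, 0.151, 0.022]]
rail 0.71 [301. 293.] 824 [0.426 0.021 0.017] [[0.417, -0.118, 0.012], [0.435, 0.15, 0.022]]
rail 0.66 [274. 459.] 816 [ 0.49  -0.39   0.022] [[0.42, -0.415, 0.001], [0.568, -0.368, 0.027]]
rail 0.57 [210. 289.] 125 [0.654 0.02  0.052] [[0.642, 0.009, 0.008], [0.674, 0.033, 0.057]]
rail 0.19 [269. 400.] 566 [ 0.506 -0.25   0.023] [[0.44, -0.262, 0.014], [0.589, -0.24, 0.028]]
bin 0.65 [290. 164.] 5893 [0.454 0.342 0.005] [[0.354, 0.252, -0.0], [0.559, 0.416, 0.05]]
glue 0.6 [162. 291.] 90 [0.768 0.018 0.044] [[0.763, 0.009, 0.008], [0.781, 0.028, 0.065]]
glue 0.47 [166. 362.] 131 [ 0.76  -0.161  0.043] [[0.75, -0.176, -0.0], [0.786, -0.149, 0.067]]
glue 0.45 [192. 373.] 108 [ 0.697 -0.184  0.044] [[0.69, -0.197, 0.006], [0.708, -0.176, 0.066]]
battery 0.67 [186. 422.] 1147 [ 0.707 -0.
[... 2368 characters left out ...]
2], [0.62, 0.084, 0.064]]
key0 0.77 [194. 410.] 731 [ 0.526 -0.311  0.02 ] [[0.456, -0.332, 0.005], [0.61, -0.3, 0.027]]
key0 0.58 [214. 404.] 798 [ 0.509 -0.243  0.02 ] [[0.44, -0.262, 0.003], [0.594, -0.237, 0.027]]
key0 0.56 [187. 442.] 740 [ 0.493 -0.385  0.02 ] [[0.421, -0.411, 0.004], [0.572, -0.365, 0.027]]
mug 0.73 [226. 196.] 1594 [0.778 0.131 0.054] [[0.731, 0.097, 0.003], [0.83, 0.165, 0.086]]
tin 0.84 [186. 266.] 1267 [ 0.764 -0.057  0.069] [[0.745, -0.097, 0.006], [0.806, -0.035, 0.092]]
tape 0.88 [157. 356.] 1416 [ 0.703 -0.297  0.035] [[0.655, -0.33, -0.002], [0.781, -0.278, 0.074]]
tape 0.48 [303. 347.] 1506 [0.425 0.034 0.016] [[0.418, -0.117, -0.001], [0.449, 0.156, 0.021]]
```

Run:
```python
import numpy as np,cv2
a=np.load('/tmp/top.npz');b=np.load('/tmp/side.npz')
t=cv2.resize(a['im'][120:320,180:500],(800,500),interpolation=cv2.INTER_CUBIC);cv2.imwrite('pics/topc.png',t[:,:,::-1])
t=cv2.resize(b['im'][140:340,160:480],(800,500),interpolation=cv2.INTER_CUBIC);cv2.imwrite('pics/sidec.png',t[:,:,::-1])
```

```text
(no output)
```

View pics/topc.png

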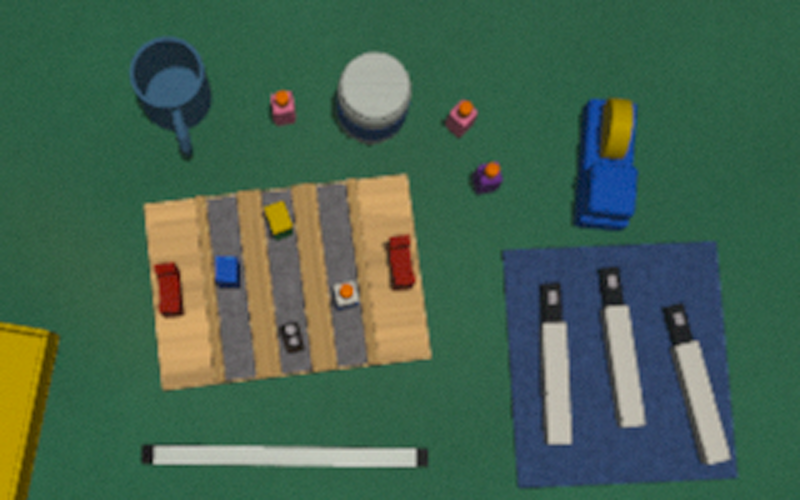

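View pics/sidec.png

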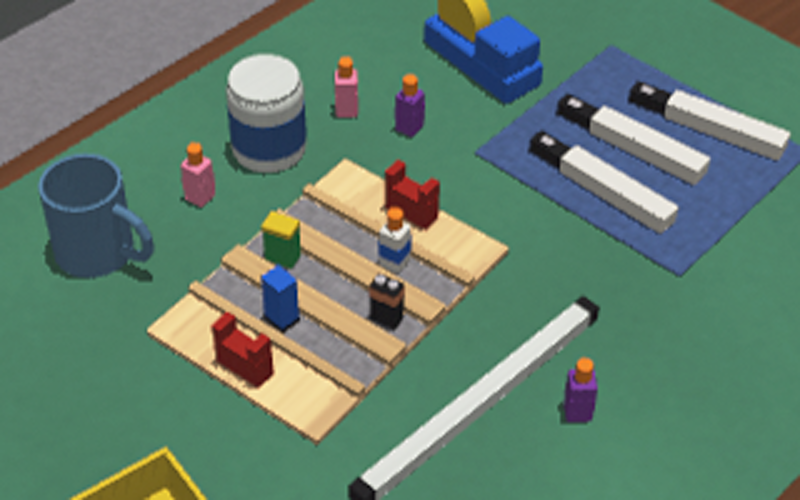

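The top crop shows what stands on the jig: sander (227,270), battery (291,337), screwbox (278,218) and the white glue bottle (345,292). The look-alikes are pink at (283,105) and (462,115), purple at (488,177), plus a second purple one near the rail (side crop 580,390). None of the look-alikes is on the jig. Three keys lie on the pad.

```bash
cat >> h.py <<'E'
def rect(p):
    (c,s,a)=cv2.minAreaRect((p[:,:2]*1000).astype(np.float32)); 
    if s[0]<s[1]: s=(s[1],s[0]);a-=90
    a=(a+90)%180-90
    return np.round(c,1),np.round(s,1),round(a,1)   # mm, long axis angle deg
def clusters(w,m,minn=25):
    n,l=cv2.connectedComponents(m.astype(np.uint8)); return [w[l==i] for i in range(1,n) if (l==i).sum()>=minn]
E
cat > m1.py <<'E'
from h import *
for n in("top","side"):
    s=snapshot(n);w=cloud(s);im=s["image"].astype(int);r_,g,b=im[...,0],im[...,1],im[...,2]
    X,Y,Z=w[...,0],w[...,1],w[...,2]
    print(n)
    red=(r_>100)&(g<60)&(b<60)&(Z>.03)&(X>.5)&(X<.75)
    for c in clusters(w,red): print(' red',len(c),rect(c),np.round(c.mean(0)*1000,1),'z',np.round(np.percentile(c[:,2],95)*1000,1))
    bed=(Z>.004)&(Z<.02)&(X>.49)&(X<.71)&(np.abs(Y-.015)<.16)&(r_>g-5)
    print(' bed',rect(w[cv2.morphologyEx(bed.astype(np.uint8),cv2.MORPH_OPEN,np.ones((5,5)))>0]))
    it=(Z>.04)&(X>.5)&(X<.71)&(np.abs(Y-.015)<.1)&~red
    for c in clusters(w,it,15):
        t=c[c[:,2]>np.percentile(c[:,2],90)-.006]; print(' item',len(c),rect(t),np.round(c[:,2].max()*1000),'all',rect(c))
    k=(Z>.013)&(Z<.04)&(Y<-.2)&(X<.63)
    for c in clusters(w,k,150): print(' key',len(c),rect(c),np.round(np.median(c[:,2])*1000,1),'white',rect(c[c[:,2]>.0235]) )
    rl=(Z>.009)&(Z<.04)&(X>.39)&(X<.47)&(np.abs(Y)<.25)
    for c in clusters(w,rl,150): print(' rail',rect(c),'top',rect(c[c[:,2]>.0145]))
    bn=(r_>100)&(g>80)&(b<60)&(Y>.2)
    for c in clusters(w,bn,500): print(' bin',rect(c), 'rim',rect(c[c[:,2]>.043]))
E
python3 m1.py
```

```text
top
 red 41 (array([ 660.7, -697.7]), array([14.6, 12.2]), 15.5) [ 660.9 -698.2  206.6] z 210.1
 red 137 (array([614.7, -99.3]), array([47.8, 18.4]), 6.0) [615.  -99.3  45.9] z 56.9
 red 138 (array([588.1, 128.1]), array([47.5, 17.8]), 6.0) [588.2 127.9  45.3] z 58.1
 bed (array([601.2,  12.3]), array([262.8, 190.2]), -83.2)
 item 105 (array([656.9,  21.8]), array([28.8, 20.8]), 18.7) 59.0 all (array([656.8,  21.8]), array([28.9, 20.8]), 18.8)
 item 98 (array([604.4,  70.8]), array([22.7, 19.4]), -0.7) 67.0 all (array([604.1,  71.2]), array([23.4, 19.5]), -2.4)
 item 86 (array([581.4, -43.5]), array([12.5, 12. ]), -0.7) 74.0 all (array([581.6, -43.9]), array([21.9, 21.4]), 13.6)
 item 81 (array([540.4,   8.6]), array([24.7, 16.3]), 13.9) 61.0 all (array([540.4,   8.1]), array([26.5, 16.9]), 15.9)
 key 151 (array([ 596., -675.]), array([73.4, 22.6]), 41.4) 26.2 white (array([ 596., -675.]), array([73.4, 22.6]), 41.4)
 key 629 (array([ 532.3, -317.6]), array([160. ,  25.8]), 6.1) 22.6 white (array([ 524.1, -318.1]), array([142.9,  23.6]), 6.0)
 key 612 (array([ 515.5, -251.6]), array([
[... 2179 characters left out ...]
]), array([160.5,  33. ]), 11.1) 21.6 white (array([ 492.6, -387.7]), array([149.5,  25.7]), 14.0)
 key 588 (array([ 533.8, -315.4]), array([161.4,  30.6]), 6.4) 21.8 white (array([ 532.7, -314. ]), array([155.4,  26.8]), 7.1)
 key 618 (array([ 518.7, -248. ]), array([161.1,  31.5]), 1.3) 21.9 white (array([ 516.4, -247. ]), array([155.1,  29. ]), 0.7)
 rail (array([428.8,  17.5]), array([282.8,  22.2]), 88.9) top (array([428.5,  17.6]), array([282.5,  21.7]), 88.9)
 bin (array([472.3, 326.3]), array([241.6, 164.7]), -9.8) rim (array([459.7, 335.6]), array([213.7, 150.4]), -9.8)
 bin (array([628.6, 659.9]), array([128.1,  43.9]), 0.0) rim (array([613.3, 642. ]), array([117.9,  39.4]), -22.1)
```

```bash
cat >> h.py <<'E'
from math import *
def plan(*wps, step=18.0):
    """wps: (x_mm,y_mm,z_mm,yaw_deg); prints jog deltas (cm, deg), one line per call"""
    o=r.observe(); p=np.array(o["eef_pos"])*100; yaw=degrees(o["orientation"][2])
    for W in wps:
        t=np.array(W[:3])/10.; ty=W[3]; n=max(1,ceil(np.linalg.norm(t-p)/step),ceil(abs(ty-yaw)/36))
        p0,y0=p.copy(),yaw
        for i in range(1,n+1):
            q=p0+(t-p0)*i/n; yy=y0+(ty-y0)*i/n; d=q-p; c,s=cos(radians(yaw)),sin(radians(yaw))
            print('[[%.2f,%.2f,%.2f],%.1f]'%(c*d[0]+s*d[1],s*d[0]-c*d[1],-d[2],yaw-yy),end='  '); p,yaw=q,yy
        print(' ->',W)
def binspot(k,z):
    s=[-70,-25,20,65][k]; return (458+.986*s,335-.168*s,z,-9.7)
E
python3 -c "
from h import *
plan((583,-43,150,13),(583,-43,35,13),(583,-43,160,13),binspot(0,150),binspot(0,45),binspot(0,150))"
```

```text
[[12.72,-7.18,2.38],3.1]  [[12.32,-7.85,2.38],3.1]  [[11.88,-8.50,2.38],3.1]  [[11.41,-9.12,2.38],3.1]   -> (583, -43, 150, 13)
[[-0.00,0.00,11.50],0.0]   -> (583, -43, 35, 13)
[[0.00,0.00,-12.50],0.0]   -> (583, -43, 160, 13)
[[-3.38,-14.11,0.33],7.6]  [[-5.21,-13.55,0.33],7.6]  [[-6.95,-12.74,0.33],7.6]   -> (388.98, 346.76, 150, -9.7)
[[0.00,-0.00,10.50],0.0]   -> (388.98, 346.76, 45, -9.7)
[[0.00,-0.00,-10.50],0.0]   -> (388.98, 346.76, 150, -9.7)
```

jog_arm([
  [[12.7, -7.2, 0], 3.1],
  [[12.7, -7.2, 0], 3.1],
  [[12.7, -7.2, 0], 3.1],
  [[12.7, -7.2, 0], 3.1],
  [[12.7, -7.2, 0], 3.1],
], fingers=5, newtons=40)

```text
time_s: 1.8
eef_pos: [0.33, -0.4003, 0.2455]
orientation: [3.141, 0.0, 0.388]
force: [-1.2, -0.7, 0.5]
opening: 0.582
grip_force: 0.0
```

jog_arm([
  [[12.3, -7.9, 0], 3.1],
  [[12.3, -7.9, 0], 3.1],
  [[12.3, -7.9, 0], 3.1],
  [[12.3, -7.9, 0], 3.1],
  [[12.3, -7.9, 0], 3.1],
])

```text
time_s: 2.3
eef_pos: [0.4135, -0.2817, 0.2452]
orientation: [3.141, 0.0, 0.333]
force: [-1.4, -1.2, -0.6]
opening: 0.585
grip_force: 0.0
```

jog_arm([
  [[11.9, -8.5, 4], 3.1],
  [[11.9, -8.5, 4], 3.1],
  [[11.9, -8.5, 4], 3.1],
  [[11.9, -8.5, 4], 3.1],
  [[11.9, -8.5, 4], 3.1],
])

```text
time_s: 2.8
eef_pos: [0.4981, -0.1631, 0.2049]
orientation: [3.141, 0.001, 0.278]
force: [-0.3, -0.7, 0.6]
opening: 0.586
grip_force: 0.0
```

jog_arm([
  [[11.4, -9.1, 5], 3.1],
  [[11.4, -9.1, 5], 3.1],
  [[11.4, -9.1, 5], 3.1],
  [[11.4, -9.1, 5], 3.1],
  [[11.4, -9.1, 5], 3.1],
])

```text
time_s: 3.3
eef_pos: [0.5828, -0.0448, 0.1549]
orientation: [3.141, 0.001, 0.223]
force: [0.2, -1.0, 0.6]
opening: 0.584
grip_force: 0.0
```

```bash
python3 -c "
from h import *
st();plan((583,-43,35,13),(583,-43,160,13))
s=snapshot('top');w=cloud(s);Z=w[...,2];m=(Z>.11)&(abs(w[...,0]-.59)<.08)&(abs(w[...,1]+.04)<.07);print(m.sum(),np.nanmean(w[m],0),rect(w[m]));save(s,'grip')
"
```

```text
t 3.3 pos [ 0.5828 -0.0448  0.1549] rpy [3.141e+00 1.000e-03 2.230e-01] F [ 0.2 -1.   0.6] op 0.584 g 0.0
[[0.06,-0.17,11.99],-0.2]   -> (583, -43, 35, 13)
[[0.00,0.00,-12.50],0.0]   -> (583, -43, 160, 13)
4867 [ 0.56512696 -0.04089357  0.53599285] (array([568.8, -42.7]), array([131. , 110.8]), -8.1)
```

jog_arm([
  [[0.1, -0.2, 5], 0],
  [[0.1, -0.2, 9], 0],
  [[0.1, -0.2, 11], 0],
  [[0.1, -0.2, 12], 0],
  [[0.1, -0.2, 12], 0],
])

```text
time_s: 3.85
eef_pos: [0.583, -0.0427, 0.0353]
orientation: [3.141, 0.001, 0.222]
force: [-0.2, -0.6, 0.5]
opening: 0.585
grip_force: 0.0
```

jog_arm([
  [[0, 0, 0], 0],
  [[0, 0, 0], 0],
  [[0, 0, 0], 0],
  [[0, 0, 0], 0],
  [[0, 0, 0], 0],
], fingers=0)

```text
time_s: 4.35
eef_pos: [0.5841, -0.0414, 0.0368]
orientation: [3.141, -0.002, 0.224]
force: [-1.8, -1.6, 9.2]
opening: 0.248
grip_force: 39.0
```

jog_arm([
  [[0, 0, -3], 0],
  [[0, 0, -7], 0],
  [[0, 0, -11], 0],
  [[0, 0, -12.5], 0],
  [[0, 0, -12.5], 0],
])

```text
time_s: 4.85
eef_pos: [0.5844, -0.0411, 0.1634]
orientation: [3.14, -0.005, 0.224]
force: [-0.2, 0.1, -1.9]
opening: 0.251
grip_force: 39.5
```

jog_arm([
  [[-3.4, -14.1, 0], 7.6],
  [[-3.4, -14.1, 0], 7.6],
  [[-3.4, -14.1, 0], 7.6],
  [[-3.4, -14.1, 0], 7.6],
  [[-3.4, -14.1, 0], 7.6],
])

```text
time_s: 5.35
eef_pos: [0.5186, 0.0897, 0.1602]
orientation: [3.142, 0.0, 0.094]
force: [-0.4, -0.8, 0.4]
opening: 0.255
grip_force: 39.6
```

jog_arm([
  [[-5.2, -13.5, 0], 7.6],
  [[-5.2, -13.5, 0], 7.6],
  [[-5.2, -13.5, 0], 7.6],
  [[-5.2, -13.5, 0], 7.6],
  [[-5.2, -13.5, 0], 7.6],
])

```text
time_s: 5.85
eef_pos: [0.4551, 0.2182, 0.1602]
orientation: [3.141, -0.0, -0.041]
force: [0.1, -0.8, -0.0]
opening: 0.249
grip_force: 39.6
```

jog_arm([
  [[-7, -12.7, 0], 7.6],
  [[-7, -12.7, 0], 7.6],
  [[-7, -12.7, 0], 7.6],
  [[-7, -12.7, 0], 7.6],
  [[-7, -12.7, 0], 7.6],
])

```text
time_s: 6.35
eef_pos: [0.391, 0.3474, 0.1602]
orientation: [3.141, -0.001, -0.174]
force: [0.5, -0.6, -0.5]
opening: 0.255
grip_force: 39.6
```

```bash
python3 -c "
from h import *
st();plan(binspot(0,45),binspot(0,150),(542,9,150,14),(542,9,33,14),(542,9,158,14),binspot(1,158),binspot(1,45),binspot(1,150))
"; python3 m1.py | grep -E 'top|side|item|red'
```

```text
t 6.35 pos [0.391  0.3474 0.1602] rpy [ 3.141e+00 -1.000e-03 -1.740e-01] F [ 0.5 -0.6 -0.5] op 0.255 g 39.6
[[-0.19,0.10,11.52],-0.3]   -> (388.98, 346.76, 45, -9.7)
[[0.00,-0.00,-10.50],0.0]   -> (388.98, 346.76, 150, -9.7)
[[6.92,10.24,-0.00],-7.9]  [[5.45,11.09,-0.00],-7.9]  [[3.88,11.74,-0.00],-7.9]   -> (542, 9, 150, 14)
[[0.00,-0.00,11.70],0.0]   -> (542, 9, 33, 14)
[[0.00,0.00,-12.50],0.0]   -> (542, 9, 158, 14)
[[-1.28,-17.33,-0.00],11.8]  [[-4.81,-16.70,-0.00],11.8]   -> (433.35, 339.2, 158, -9.7)
[[0.00,-0.00,11.30],0.0]   -> (433.35, 339.2, 45, -9.7)
[[0.00,-0.00,-10.50],0.0]   -> (433.35, 339.2, 150, -9.7)
top
 red 43 (array([ 661.5, -698.7]), array([14.6, 14.1]), 59.8) [ 660.5 -698.1  206.5] z 210.5
 red 136 (array([613.8, -99.3]), array([46.3, 18.3]), 6.2) [614.8 -99.1  45.3] z 57.1
 red 142 (array([587.7, 127.9]), array([46.4, 17.6]), 7.1) [588.2 127.6  45.6] z 56.6
 item 104 (array([656.4,  21.5]), array([28.2, 20.4]), 20.5) 57.0 all (array([657.2,  21.6]), array([29.6, 21. ]), 21.1)
 item 98 (array([604.3,  71.6]), array([23.1, 17.4]), 0.5) 70.0 all (array([604.2,  7
[... 203 characters left out ...]
]), 89.0) top (array([425.7,  16.2]), array([279. ,  18.1]), 89.0)
side
 red 158 (array([ 629.4, -728.5]), array([27.7, 17. ]), -75.3) [ 629.4 -727.9  176.2] z 206.1
 red 54 (array([ 659.3, -693.4]), array([17.1, 13.1]), 10.4) [ 660.1 -693.6  197.7] z 207.8
 red 127 (array([585.8, 130.2]), array([41.9, 20.6]), 2.5) [581.3 130.7  44.4] z 56.6
 item 97 (array([599.5,  73.9]), array([22.1, 11.6]), 83.3) 68.0 all (array([600.6,  75.5]), array([25.4, 17.3]), 60.5)
 item 131 (array([543.5,   9.9]), array([26.9, 19.8]), 15.3) 59.0 all (array([543.5,  10. ]), array([26.9, 20.5]), 17.3)
 rail (array([429.2,  17.5]), array([283.9,  22.2]), 88.7) top (array([429. ,  18.2]), array([282.3,  21.6]), 88.7)
```

jog_arm([
  [[-0.2, 0.1, 5], 0],
  [[-0.2, 0.1, 9], 0],
  [[-0.2, 0.1, 11], 0],
  [[-0.2, 0.1, 11.5], 0],
  [[-0.2, 0.1, 11.5], 0],
])

```text
time_s: 6.95
eef_pos: [0.3888, 0.3466, 0.0455]
orientation: [3.141, -0.0, -0.176]
force: [-0.7, 0.8, 0.3]
opening: 0.25
grip_force: 43.6
```

jog_arm([
  [[0, 0, 0], 0],
  [[0, 0, 0], 0],
  [[0, 0, 0], 0],
  [[0, 0, 0], 0],
  [[0, 0, 0], 0],
], fingers=5)

```text
time_s: 7.45
eef_pos: [0.3879, 0.3478, 0.0456]
orientation: [-3.141, -0.0, -0.173]
force: [-0.2, 0.1, -0.0]
opening: 0.584
grip_force: 0.0
```

jog_arm([
  [[0, 0, -3], 0],
  [[0, 0, -7], 0],
  [[0, 0, -10.5], 0],
  [[0, 0, -10.5], 0],
  [[0, 0, -10.5], 0],
])

```text
time_s: 7.95
eef_pos: [0.3879, 0.348, 0.1508]
orientation: [-3.141, -0.0, -0.173]
force: [0.5, -0.9, 0.6]
opening: 0.586
grip_force: 0.0
```

jog_arm([
  [[6.9, 10.2, 0], -7.9],
  [[6.9, 10.2, 0], -7.9],
  [[6.9, 10.2, 0], -7.9],
  [[6.9, 10.2, 0], -7.9],
  [[6.9, 10.2, 0], -7.9],
])

```text
time_s: 8.45
eef_pos: [0.4379, 0.2354, 0.1496]
orientation: [3.141, 0.001, -0.036]
force: [-0.1, 1.0, 0.3]
opening: 0.583
grip_force: 0.0
```

jog_arm([
  [[5.4, 11.1, 0], -7.9],
  [[5.4, 11.1, 0], -7.9],
  [[5.4, 11.1, 0], -7.9],
  [[5.4, 11.1, 0], -7.9],
  [[5.4, 11.1, 0], -7.9],
])

```text
time_s: 8.95
eef_pos: [0.4878, 0.1238, 0.1498]
orientation: [-3.141, 0.001, 0.103]
force: [-0.6, 0.3, -0.9]
opening: 0.585
grip_force: 0.0
```

jog_arm([
  [[3.9, 11.7, 0], -7.9],
  [[3.9, 11.7, 0], -7.9],
  [[3.9, 11.7, 0], -7.9],
  [[3.9, 11.7, 0], -7.9],
  [[3.9, 11.7, 0], -7.9],
])

```text
time_s: 9.45
eef_pos: [0.5387, 0.0121, 0.1499]
orientation: [-3.14, 0.001, 0.242]
force: [-0.3, 0.1, -0.4]
opening: 0.587
grip_force: 0.0
```

```bash
python3 -c "
from h import *
st();plan((542,9,33,15),(542,9,158,15),binspot(1,158),binspot(1,45),binspot(1,150),(606,72,150,-2),(606,72,37,-2),(606,72,160,-2))
"
```

```text
t 9.45 pos [0.5387 0.0121 0.1499] rpy [-3.14e+00  1.00e-03  2.42e-01] F [-0.3  0.1 -0.4] op 0.587 g 0.0
[[0.25,0.38,11.69],-1.1]   -> (542, 9, 33, 15)
[[0.00,0.00,-12.50],0.0]   -> (542, 9, 158, 15)
[[-0.97,-17.35,-0.00],12.3]  [[-4.66,-16.74,-0.00],12.3]   -> (433.35, 339.2, 158, -9.7)
[[0.00,-0.00,11.30],0.0]   -> (433.35, 339.2, 45, -9.7)
[[0.00,-0.00,-10.50],0.0]   -> (433.35, 339.2, 150, -9.7)
[[10.76,11.71,-0.00],-3.8]  [[9.95,12.41,-0.00],-3.8]   -> (606, 72, 150, -2)
[[-0.00,-0.00,11.30],0.0]   -> (606, 72, 37, -2)
[[0.00,-0.00,-12.30],0.0]   -> (606, 72, 160, -2)
```

jog_arm([
  [[0.2, 0.4, 5], -1],
  [[0.2, 0.4, 9], -1],
  [[0.2, 0.4, 11], -1],
  [[0.2, 0.4, 11.7], -1],
  [[0.2, 0.4, 11.7], -1],
])

```text
time_s: 9.95
eef_pos: [0.5415, 0.0082, 0.0331]
orientation: [-3.141, 0.001, 0.259]
force: [-0.7, -0.9, 0.5]
opening: 0.587
grip_force: 0.0
```

jog_arm([
  [[0, 0, 0], 0],
  [[0, 0, 0], 0],
  [[0, 0, 0], 0],
  [[0, 0, 0], 0],
  [[0, 0, 0], 0],
], fingers=0)

```text
time_s: 10.45
eef_pos: [0.5424, 0.007, 0.0345]
orientation: [-3.142, -0.002, 0.258]
force: [-1.8, 1.8, 9.5]
opening: 0.193
grip_force: 39.9
```

jog_arm([
  [[0, 0, -3], 0],
  [[0, 0, -7], 0],
  [[0, 0, -11], 0],
  [[0, 0, -12.5], 0],
  [[0, 0, -12.5], 0],
])

```text
time_s: 10.95
eef_pos: [0.5428, 0.0068, 0.161]
orientation: [3.141, -0.004, 0.258]
force: [0.8, 0.2, -0.7]
opening: 0.195
grip_force: 39.1
```

jog_arm([
  [[-1, -17.3, 0], 12.3],
  [[-1, -17.3, 0], 12.3],
  [[-1, -17.3, 0], 12.3],
  [[-1, -17.3, 0], 12.3],
  [[-1, -17.3, 0], 12.3],
])

```text
time_s: 11.45
eef_pos: [0.4866, 0.1749, 0.1576]
orientation: [-3.141, 0.001, 0.048]
force: [0.4, -0.1, -0.1]
opening: 0.192
grip_force: 39.3
```

jog_arm([
  [[-4.7, -16.7, 0], 12.3],
  [[-4.7, -16.7, 0], 12.3],
  [[-4.7, -16.7, 0], 12.3],
  [[-4.7, -16.7, 0], 12.3],
  [[-4.7, -16.7, 0], 12.3],
])

```text
time_s: 11.95
eef_pos: [0.4326, 0.3388, 0.1574]
orientation: [-3.141, 0.001, -0.168]
force: [-0.4, -1.2, -0.1]
opening: 0.192
grip_force: 39.3
```

jog_arm([
  [[0, 0, 5], 0],
  [[0, 0, 9], 0],
  [[0, 0, 11], 0],
  [[0, 0, 11.3], 0],
  [[0, 0, 11.3], 0],
])

```text
time_s: 12.45
eef_pos: [0.4347, 0.3351, 0.0455]
orientation: [3.141, -0.0, -0.173]
force: [0.5, 0.5, 0.6]
opening: 0.191
grip_force: 39.4
```

```bash
python3 -c "
from h import *
st();plan(binspot(1,45),binspot(1,150),(605.5,72,150,-2),(605.5,72,37,-2),(605.5,72,160,-2),binspot(2,160),binspot(2,50),binspot(2,150))
"
```

```text
t 12.45 pos [0.4347 0.3351 0.0455] rpy [ 3.141 -0.    -0.173] F [0.5 0.5 0.6] op 0.191 g 39.4
[[-0.20,-0.38,0.05],-0.2]   -> (433.35, 339.2, 45, -9.7)
[[0.00,-0.00,-10.50],0.0]   -> (433.35, 339.2, 150, -9.7)
[[10.74,11.72,-0.00],-3.8]  [[9.92,12.41,-0.00],-3.8]   -> (605.5, 72, 150, -2)
[[-0.00,-0.00,11.30],0.0]   -> (605.5, 72, 37, -2)
[[0.00,-0.00,-12.30],0.0]   -> (605.5, 72, 160, -2)
[[-6.84,-12.75,-0.00],3.8]  [[-7.68,-12.26,-0.00],3.8]   -> (477.72, 331.64, 160, -9.7)
[[0.00,-0.00,11.00],0.0]   -> (477.72, 331.64, 50, -9.7)
[[0.00,-0.00,-10.00],0.0]   -> (477.72, 331.64, 150, -9.7)
```

jog_arm([
  [[0, 0, 0], 0],
  [[0, 0, 0], 0],
  [[0, 0, 0], 0],
  [[0, 0, 0], 0],
], fingers=5)

```text
time_s: 12.85
eef_pos: [0.4341, 0.3364, 0.0458]
orientation: [-3.141, -0.0, -0.172]
force: [-0.2, 0.2, 0.2]
opening: 0.58
grip_force: 0.0
```

jog_arm([
  [[0, 0, -3], 0],
  [[0, 0, -7], 0],
  [[0, 0, -10.5], 0],
  [[0, 0, -10.5], 0],
  [[0, 0, -10.5], 0],
])

```text
time_s: 13.35
eef_pos: [0.434, 0.3365, 0.1509]
orientation: [-3.14, -0.001, -0.172]
force: [0.0, -1.3, -0.3]
opening: 0.583
grip_force: 0.0
```

jog_arm([
  [[10.5, 11.3, 0], -3.9],
  [[10.5, 11.3, 0], -3.9],
  [[10.5, 11.3, 0], -3.9],
  [[10.5, 11.3, 0], -3.9],
  [[10.5, 11.3, 0], -3.9],
])

```text
time_s: 13.85
eef_pos: [0.5183, 0.2057, 0.1494]
orientation: [3.141, 0.001, -0.106]
force: [-0.9, 1.1, -0.5]
opening: 0.586
grip_force: 0.0
```

jog_arm([
  [[9.9, 12.4, 0], -3.8],
  [[9.9, 12.4, 0], -3.8],
  [[9.9, 12.4, 0], -3.8],
  [[9.9, 12.4, 0], -3.8],
  [[9.9, 12.4, 0], -3.8],
])

```text
time_s: 14.35
eef_pos: [0.6037, 0.0733, 0.1495]
orientation: [-3.141, 0.001, -0.038]
force: [-0.6, 0.3, -0.3]
opening: 0.587
grip_force: 0.0
```

```bash
python3 -c "
from h import *
st();plan((605.5,72,37,-2),(605.5,72,160,-2),binspot(2,160),binspot(2,50))
"
```

```text
t 14.35 pos [0.6037 0.0733 0.1495] rpy [-3.141e+00  1.000e-03 -3.800e-02] F [-0.6  0.3 -0.3] op 0.587 g 0.0
[[0.19,0.12,11.25],-0.2]   -> (605.5, 72, 37, -2)
[[0.00,-0.00,-12.30],0.0]   -> (605.5, 72, 160, -2)
[[-6.84,-12.75,-0.00],3.8]  [[-7.68,-12.26,-0.00],3.8]   -> (477.72, 331.64, 160, -9.7)
[[0.00,-0.00,11.00],0.0]   -> (477.72, 331.64, 50, -9.7)
```

jog_arm([
  [[0.2, 0.1, 5], 0],
  [[0.2, 0.1, 9], 0],
  [[0.2, 0.1, 11], 0],
  [[0.2, 0.1, 11.3], 0],
  [[0.2, 0.1, 11.3], 0],
])

```text
time_s: 14.85
eef_pos: [0.6053, 0.074, 0.0375]
orientation: [-3.141, 0.001, -0.036]
force: [0.2, 0.3, 1.1]
opening: 0.586
grip_force: 0.0
```

jog_arm([
  [[0, 0, 0], 0],
  [[0, 0, 0], 0],
  [[0, 0, 0], 0],
  [[0, 0, 0], 0],
  [[0, 0, 0], 0],
], fingers=0)

```text
time_s: 15.35
eef_pos: [0.6062, 0.0728, 0.0386]
orientation: [-3.141, -0.002, -0.037]
force: [-1.5, 0.3, 7.8]
opening: 0.232
grip_force: 38.9
```

jog_arm([
  [[0, 0, -3], 0],
  [[0, 0, -7], 0],
  [[0, 0, -11], 0],
  [[0, 0, -12.3], 0],
  [[0, 0, -12.3], 0],
])

```text
time_s: 15.85
eef_pos: [0.6065, 0.0726, 0.1626]
orientation: [-3.141, -0.004, -0.037]
force: [0.0, -0.3, -0.4]
opening: 0.226
grip_force: 39.3
```

jog_arm([
  [[-6.8, -12.8, 0], 3.8],
  [[-6.8, -12.8, 0], 3.8],
  [[-6.8, -12.8, 0], 3.8],
  [[-6.8, -12.8, 0], 3.8],
  [[-6.8, -12.8, 0], 3.8],
])

```text
time_s: 16.35
eef_pos: [0.542, 0.2033, 0.1595]
orientation: [3.141, 0.001, -0.102]
force: [-0.3, -1.7, -0.2]
opening: 0.233
grip_force: 39.5
```

jog_arm([
  [[-7.7, -12.3, 0], 3.8],
  [[-7.7, -12.3, 0], 3.8],
  [[-7.7, -12.3, 0], 3.8],
  [[-7.7, -12.3, 0], 3.8],
  [[-7.7, -12.3, 0], 3.8],
])

```text
time_s: 16.85
eef_pos: [0.479, 0.3324, 0.1597]
orientation: [3.141, 0.0, -0.17]
force: [0.2, -0.7, -1.1]
opening: 0.228
grip_force: 39.5
```

jog_arm([
  [[0, 0, 5], 0],
  [[0, 0, 9], 0],
  [[0, 0, 10.5], 0],
  [[0, 0, 11], 0],
  [[0, 0, 11], 0],
])

```text
time_s: 17.35
eef_pos: [0.4796, 0.3325, 0.0511]
orientation: [-3.141, -0.001, -0.171]
force: [1.5, -0.3, 0.4]
opening: 0.232
grip_force: 39.5
```

jog_arm([
  [[0, 0, 0], 0],
  [[0, 0, 0], 0],
  [[0, 0, 0], 0],
  [[0, 0, 0], 0],
], fingers=5)

```text
time_s: 17.75
eef_pos: [0.4789, 0.3333, 0.0509]
orientation: [-3.141, -0.0, -0.17]
force: [1.3, 0.1, -0.3]
opening: 0.583
grip_force: 0.0
```

jog_arm([
  [[0, 0, -3], 0],
  [[0, 0, -7], 0],
  [[0, 0, -10], 0],
  [[0, 0, -10], 0],
  [[0, 0, -10], 0],
])

```text
time_s: 18.25
eef_pos: [0.4787, 0.3333, 0.1507]
orientation: [-3.141, -0.0, -0.17]
force: [-0.8, 0.5, -0.3]
opening: 0.586
grip_force: 0.0
```

```bash
python3 -c "
from h import *
st();plan((658,22.5,150,20),(658,22.5,33,20),(658,22.5,158,20),binspot(3,158),binspot(3,48))
"; python3 m1.py | grep -E 'top|side|item'
```

```text
t 18.25 pos [0.4787 0.3333 0.1507] rpy [-3.141 -0.    -0.17 ] F [-0.8  0.5 -0.3] op 0.586 g 0.0
[[11.46,13.80,0.04],-14.9]  [[7.54,16.28,0.04],-14.9]   -> (658, 22.5, 150, 20)
[[0.00,0.00,11.70],0.0]   -> (658, 22.5, 33, 20)
[[0.00,0.00,-12.50],0.0]   -> (658, 22.5, 158, 20)
[[-1.23,-16.49,-0.00],14.8]  [[-5.41,-15.63,-0.00],14.8]   -> (522.09, 324.08, 158, -9.7)
[[0.00,-0.00,11.00],0.0]   -> (522.09, 324.08, 48, -9.7)
top
 item 104 (array([656.5,  21.4]), array([29.5, 20.1]), 18.2) 58.0 all (array([656.6,  21.5]), array([29.5, 20.7]), 20.5)
 rail (array([425.7,  16.2]), array([279. ,  18.1]), 89.0) top (array([425.7,  16.1]), array([278.7,  18.1]), 89.0)
side
 item 144 (array([659.2,  24.2]), array([28.9, 23.6]), 13.9) 57.0 all (array([660.2,  24. ]), array([30.1, 24.4]), 17.6)
 rail (array([428.7,  16.3]), array([283.8,  23.3]), 88.9) top (array([428.,  17.]), array([282.4,  22. ]), 88.9)
```

jog_arm([
  [[11.5, 13.8, 0], -14.5],
  [[11.5, 13.8, 0], -14.5],
  [[11.5, 13.8, 0], -14.5],
  [[11.5, 13.8, 0], -14.5],
  [[11.5, 13.8, 0], -14.5],
])

```text
time_s: 18.85
eef_pos: [0.5702, 0.1727, 0.1494]
orientation: [3.139, 0.001, 0.077]
force: [-0.4, -0.6, 0.2]
opening: 0.585
grip_force: 0.0
```

jog_arm([
  [[7.5, 16.3, 0], -14.5],
  [[7.5, 16.3, 0], -14.5],
  [[7.5, 16.3, 0], -14.5],
  [[7.5, 16.3, 0], -14.5],
  [[7.5, 16.3, 0], -14.5],
])

```text
time_s: 19.35
eef_pos: [0.6576, 0.0173, 0.149]
orientation: [3.14, 0.002, 0.332]
force: [-0.5, -0.3, -0.8]
opening: 0.582
grip_force: 0.0
```

```bash
python3 -c "
from h import *
st();plan((658,22.5,33,19.5),(658,22.5,158,20),binspot(3,158),binspot(3,48))
"
```

```text
t 19.35 pos [0.6576 0.0173 0.149 ] rpy [3.14e+00 2.00e-03 3.32e-01] F [-0.5 -0.3 -0.8] op 0.582 g 0.0
[[0.21,-0.48,11.60],-0.5]   -> (658, 22.5, 33, 19.5)
[[0.00,0.00,-12.50],-0.5]   -> (658, 22.5, 158, 20)
[[-1.23,-16.49,-0.00],14.8]  [[-5.41,-15.63,-0.00],14.8]   -> (522.09, 324.08, 158, -9.7)
[[0.00,-0.00,11.00],0.0]   -> (522.09, 324.08, 48, -9.7)
```

jog_arm([
  [[0.1, -0.4, 5], 0],
  [[0.1, -0.4, 9], 0],
  [[0.1, -0.4, 11], 0],
  [[0.1, -0.4, 11.6], 0],
  [[0.1, -0.4, 11.6], 0],
])

```text
time_s: 19.85
eef_pos: [0.6562, 0.0264, 0.0338]
orientation: [-3.141, 0.001, 0.337]
force: [-0.1, -0.4, 0.5]
opening: 0.584
grip_force: 0.0
```

jog_arm([
  [[0, 0, 0], 0],
  [[0, 0, 0], 0],
  [[0, 0, 0], 0],
  [[0, 0, 0], 0],
  [[0, 0, 0], 0],
], fingers=0)

```text
time_s: 20.35
eef_pos: [0.6574, 0.0251, 0.0356]
orientation: [3.141, -0.002, 0.336]
force: [-0.0, -2.5, 8.7]
opening: 0.227
grip_force: 39.5
```

jog_arm([
  [[0, 0, -3], 0],
  [[0, 0, -7], 0],
  [[0, 0, -11], 0],
  [[0, 0, -12.5], 0],
  [[0, 0, -12.5], 0],
])

```text
time_s: 20.85
eef_pos: [0.6575, 0.0256, 0.1623]
orientation: [3.141, -0.004, 0.336]
force: [-0.8, -0.1, -0.4]
opening: 0.224
grip_force: 39.1
```

jog_arm([
  [[-1.2, -16.5, 0], 14.8],
  [[-1.2, -16.5, 0], 14.8],
  [[-1.2, -16.5, 0], 14.8],
  [[-1.2, -16.5, 0], 14.8],
  [[-1.2, -16.5, 0], 14.8],
])

```text
time_s: 21.35
eef_pos: [0.5895, 0.1802, 0.1588]
orientation: [-3.14, 0.001, 0.082]
force: [1.7, -0.8, -1.5]
opening: 0.226
grip_force: 39.2
```

jog_arm([
  [[-5.4, -15.6, 0], 14.8],
  [[-5.4, -15.6, 0], 14.8],
  [[-5.4, -15.6, 0], 14.8],
  [[-5.4, -15.6, 0], 14.8],
  [[-5.4, -15.6, 0], 14.8],
])

```text
time_s: 21.85
eef_pos: [0.5242, 0.33, 0.1587]
orientation: [3.142, 0.001, -0.178]
force: [0.9, -1.5, -0.5]
opening: 0.226
grip_force: 39.2
```

jog_arm([
  [[0, 0, 5], 0],
  [[0, 0, 9], 0],
  [[0, 0, 10.5], 0],
  [[0, 0, 11], 0],
  [[0, 0, 11], 0],
])

```text
time_s: 22.35
eef_pos: [0.5259, 0.3279, 0.0502]
orientation: [-3.141, -0.001, -0.181]
force: [-0.8, -0.2, 0.6]
opening: 0.226
grip_force: 39.2
```

jog_arm([
  [[0, 0, 0], 0],
  [[0, 0, 0], 0],
  [[0, 0, 0], 0],
  [[0, 0, 0], 0],
], fingers=5)

```text
time_s: 22.75
eef_pos: [0.5251, 0.3288, 0.0499]
orientation: [-3.141, -0.0, -0.18]
force: [1.0, -0.2, -0.3]
opening: 0.588
grip_force: 0.0
```

jog_arm([
  [[0, 0, -3], 0],
  [[0, 0, -7], 0],
  [[0, 0, -10], 0],
  [[0, 0, -12], 0],
  [[0, 0, -12], 0],
])

```text
time_s: 23.25
eef_pos: [0.5258, 0.3291, 0.1722]
orientation: [-3.139, -0.003, -0.18]
force: [-0.6, -0.9, -0.5]
opening: 0.585
grip_force: 0.0
```

```bash
python3 m1.py | grep -E 'top|side|item|key|red'; python3 -c "
from h import *
st();s=snapshot('side');save(s,'s1')
s=snapshot('top');w=cloud(s);m=(w[...,2]>.012)&(abs(w[...,0]-.458)<.11)&(abs(w[...,1]-.335)<.075)
cv2.imwrite('pics/bin1.png',cv2.resize(s['image'][200:380,100:340,::-1],(800,600)))
"
```

```text
top
 red 52 (array([ 658.2, -698.6]), array([19.9, 11.8]), 24.4) [ 658.7 -698.   204.4] z 210.2
 red 138 (array([613.6, -99.2]), array([46.4, 18.3]), 6.9) [614.7 -99.1  45.5] z 56.7
 red 142 (array([587.9, 128.1]), array([46.6, 17.9]), 6.8) [588.4 127.7  45. ] z 57.1
 key 154 (array([ 594.9, -676.5]), array([74.3, 24.4]), 43.9) 27.6 white (array([ 596. , -673.9]), array([69.9, 19.9]), 39.9)
 key 617 (array([ 532.2, -317.5]), array([159.8,  25.6]), 6.1) 22.7 white (array([ 524.3, -317.8]), array([141.2,  24.2]), 6.0)
 key 629 (array([ 492. , -258.8]), array([158.3,  25.6]), 1.0) 22.7 white (array([ 489.1, -258.6]), array([152.2,  24. ]), 0.7)
 key 648 (array([ 495.2, -390.5]), array([159.3,  26. ]), 13.0) 22.8 white (array([ 489.2, -391.5]), array([146.9,  23.8]), 12.9)
 key 211 (array([ 459.9, -734. ]), array([81.7, 35.9]), -6.1) 26.8 white (array([ 458. , -732.3]), array([80.1, 31.3]), -1.4)
 rail (array([425.7,  16.2]), array([279. ,  18.1]), 89.0) top (array([425.7,  16.2]), array([279. ,  18.1]), 89.0)
side
 red 160 (array([ 629.8, -728.8]), array([34.7, 16.3]), -75.0) [ 629.5 -7
[... 180 characters left out ...]
 132.8  55.3] z 58.6
 red 139 (array([587.3, 130.3]), array([42.2, 19.3]), 4.1) [585.7 131.5  44. ] z 57.3
 key 210 (array([ 596.4, -676.2]), array([76. , 30.3]), 47.5) 26.3 white (array([ 596.2, -676.7]), array([75.1, 29.8]), 47.5)
 key 282 (array([ 450.2, -734.9]), array([83.5, 48.5]), 22.8) 26.7 white (array([ 451.8, -735. ]), array([83.2, 42.3]), 19.4)
 key 379 (array([ 260.8, -757.4]), array([132.2,  63.2]), 82.7) 27.4 white (array([ 260.5, -757.4]), array([132.2,  62.6]), 82.7)
 rail (array([429.5,  16.6]), array([284. ,  22.1]), 88.9) top (array([429.2,  17.8]), array([281.6,  21.3]), 89.0)
t 23.35 pos [0.5248 0.3287 0.1693] rpy [-3.141  0.    -0.18 ] F [-0.6  0.3 -0.6] op 0.586 g 0.0
```

View pics/s1.png

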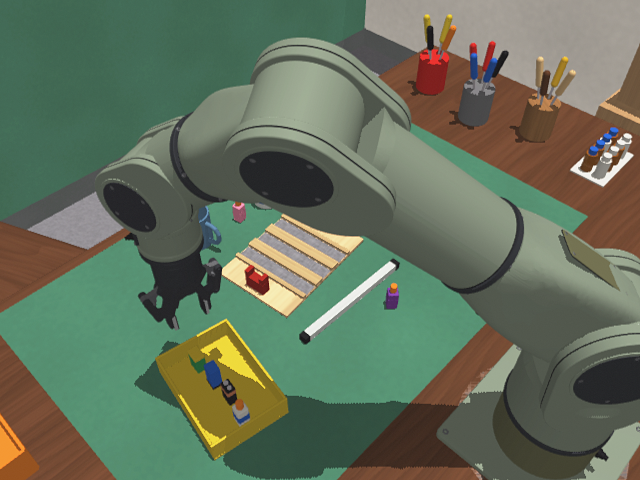

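The picture shows all four items inside the bin (glue 240,410; battery 229,390; sander 213,373; screwbox 197,363), and the jig is clear. One key has been knocked to (492,-259), so I'll use the fresh numbers for it.

```bash
python3 -c "
from h import *
print(r.tip_reach)
plan((483,-258,150,0.8),(483,-258,28,0.8),(483,-258,110,0.8),(598.8,-41.4,110,6.6),(598.8,-41.4,32.5,6.6))
"
```

```text
0.014
[[1.61,14.61,0.46],-2.8]  [[0.90,14.67,0.46],-2.8]  [[0.18,14.70,0.46],-2.8]  [[-0.53,14.69,0.46],-2.8]   -> (483, -258, 150, 0.8)
[[0.00,-0.00,12.20],0.0]   -> (483, -258, 28, 0.8)
[[0.00,0.00,-8.20],0.0]   -> (483, -258, 110, 0.8)
[[5.94,-10.75,-0.00],-2.9]  [[6.48,-10.43,-0.00],-2.9]   -> (598.8, -41.4, 110, 6.6)
[[0.00,-0.00,7.75],0.0]   -> (598.8, -41.4, 32.5, 6.6)
```

jog_arm([
  [[1.6, 14.6, 0], -2.8],
  [[1.6, 14.6, 0], -2.8],
  [[1.6, 14.6, 0], -2.8],
  [[1.6, 14.6, 0], -2.8],
  [[1.6, 14.6, 0], -2.8],
], fingers=4, newtons=60)

```text
time_s: 23.95
eef_pos: [0.5144, 0.1814, 0.1689]
orientation: [3.141, 0.001, -0.133]
force: [-0.3, 1.0, -0.5]
opening: 0.469
grip_force: 0.0
```

jog_arm([
  [[0.9, 14.7, 0], -2.8],
  [[0.9, 14.7, 0], -2.8],
  [[0.9, 14.7, 0], -2.8],
  [[0.9, 14.7, 0], -2.8],
  [[0.9, 14.7, 0], -2.8],
])

```text
time_s: 24.45
eef_pos: [0.5042, 0.0355, 0.1689]
orientation: [-3.141, 0.001, -0.083]
force: [0.2, 0.2, 0.8]
opening: 0.471
grip_force: 0.0
```

jog_arm([
  [[0.2, 14.7, 0.5], -2.8],
  [[0.2, 14.7, 0.5], -2.8],
  [[0.2, 14.7, 0.5], -2.8],
  [[0.2, 14.7, 0.5], -2.8],
  [[0.2, 14.7, 0.5], -2.8],
])

```text
time_s: 24.95
eef_pos: [0.4943, -0.1104, 0.1639]
orientation: [-3.141, 0.0, -0.033]
force: [0.2, 0.7, 0.5]
opening: 0.47
grip_force: 0.0
```

jog_arm([
  [[-0.5, 14.7, 5], -2.8],
  [[-0.5, 14.7, 5], -2.8],
  [[-0.5, 14.7, 5], -2.8],
  [[-0.5, 14.7, 5], -2.8],
  [[-0.5, 14.7, 5], -2.8],
])

```text
time_s: 25.45
eef_pos: [0.4845, -0.2569, 0.1135]
orientation: [-3.14, 0.001, 0.016]
force: [0.3, 0.4, -0.5]
opening: 0.47
grip_force: 0.0
```

jog_arm([
  [[0, 0, 0], 0],
  [[0, 0, 0], 0],
])

```text
time_s: 25.65
eef_pos: [0.4849, -0.256, 0.1147]
orientation: [-3.141, -0.001, 0.018]
force: [0.2, 0.1, -0.9]
opening: 0.465
grip_force: 0.0
```

```bash
python3 -c "
from h import *
st();plan((483,-258,28,0.8),(483,-258,110,0.8),(598.8,-41.4,110,6.6),(598.8,-41.4,32.5,6.6))
"; python3 m1.py | grep -E 'top|side|key'
```

```text
t 25.65 pos [ 0.4849 -0.256   0.1147] rpy [-3.141e+00 -1.000e-03  1.800e-02] F [ 0.2  0.1 -0.9] op 0.465 g 0.0
[[-0.20,0.19,8.67],0.2]   -> (483, -258, 28, 0.8)
[[0.00,0.00,-8.20],0.0]   -> (483, -258, 110, 0.8)
[[5.94,-10.75,-0.00],-2.9]  [[6.48,-10.43,-0.00],-2.9]   -> (598.8, -41.4, 110, 6.6)
[[0.00,-0.00,7.75],0.0]   -> (598.8, -41.4, 32.5, 6.6)
top
 key 220 (array([ 537.1, -258.4]), array([68.2, 24.8]), 0.5) 20.8 white (array([ 534.1, -257.7]), array([62.6, 20.4]), -1.1)
 key 213 (array([ 459.5, -733.2]), array([81.2, 36.4]), -4.7) 27.2 white (array([ 459.6, -733.2]), array([81.2, 36. ]), -5.1)
 rail (array([425.7,  16.3]), array([279.4,  18.1]), 89.0) top (array([425.7,  16.4]), array([279.2,  18.1]), 89.0)
side
 key 220 (array([ 597.6, -676.3]), array([78.5, 27.2]), 48.8) 25.6 white (array([ 596.7, -677.4]), array([75.6, 27.2]), 48.8)
 key 454 (array([ 477.5, -393.7]), array([118.3,  33.8]), 10.2) 22.3 white (array([ 478.1, -392.1]), array([116.6,  29.8]), 9.7)
 key 513 (array([ 534.6, -316.8]), array([160.5,  32.9]), 4.7) 21.3 white (array([ 526.4, -315.3]), array([144.2,  26.1]), 6.0)
 key 633 (array([ 494. , -257.2]), array([162.8,  31.3]), 0.9) 21.8 white (array([ 490.9, -255. ]), array([154.2,  26.8]), 0.6)
 rail (array([429.3,  16.8]), array([283.6,  22.4]), 89.2) top (array([428.6,  17. ]), array([283.1,  21.6]), 89.1)
```

Descend, grip, small lift.

jog_arm([
  [[-0.2, 0.2, 3], 0.2],
  [[-0.2, 0.2, 6], 0.2],
  [[-0.2, 0.2, 8], 0.2],
  [[-0.2, 0.2, 8.7], 0.2],
  [[-0.2, 0.2, 8.7], 0.2],
])

```text
time_s: 26.25
eef_pos: [0.4819, -0.2597, 0.0271]
orientation: [-3.141, 0.001, 0.012]
force: [-0.4, 0.5, 0.3]
opening: 0.472
grip_force: 0.0
```

jog_arm([
  [[0, 0, 0], 0],
  [[0, 0, 0], 0],
  [[0, 0, 0], 0],
  [[0, 0, 0], 0],
  [[0, 0, 0], 0],
], fingers=0)

```text
time_s: 26.75
eef_pos: [0.4824, -0.2603, 0.0286]
orientation: [3.141, -0.001, 0.012]
force: [-1.4, 0.7, 8.9]
opening: 0.261
grip_force: 59.8
```

jog_arm([
  [[0, 0, -2], 0],
  [[0, 0, -4], 0],
  [[0, 0, -6], 0],
  [[0, 0, -8.2], 0],
  [[0, 0, -8.2], 0],
])

```text
time_s: 27.25
eef_pos: [0.483, -0.2608, 0.1125]
orientation: [3.14, -0.004, 0.011]
force: [0.1, -0.1, -0.9]
opening: 0.258
grip_force: 59.0
```

```bash
python3 -c "
from h import *
st();plan((598.8,-41.4,110,6.6),(598.8,-41.4,32.5,6.6))
s=snapshot('side');w=cloud(s);Z=w[...,2]
m=(Z>.07)&(Z<.108)&(w[...,0]<.6)&(w[...,0]>.36)&(abs(w[...,1]+.258)<.03)
c=w[m];print(rect(c));
for a in range(400,600,20):
  q=c[abs(c[:,0]*1000-a)<10]; print(a,len(q),np.round(np.percentile(q[:,2],[5,50,90])*1000,1) if len(q)>5 else '')
cv2.imwrite('pics/k1.png',cv2.resize(s['image'][130:280,330:530,::-1],(800,600)))
"
```

```text
t 27.25 pos [ 0.483  -0.2608  0.1125] rpy [ 3.14  -0.004  0.011] F [ 0.1 -0.1 -0.9] op 0.258 g 59.0
[[5.91,-10.90,0.12],-3.0]  [[6.47,-10.58,0.12],-3.0]   -> (598.8, -41.4, 110, 6.6)
[[0.00,-0.00,7.75],0.0]   -> (598.8, -41.4, 32.5, 6.6)
(array([ 495.2, -255.3]), array([162.9,  41.6]), 6.2)
400 0 
420 103 [ 90.  102.3 107. ]
440 90 [ 90.9 104.4 107. ]
460 92 [ 89.8 104.5 107.4]
480 58 [ 88.9 104.8 107.7]
500 43 [ 88.9  99.2 106.7]
520 60 [ 90.8 101.  106.5]
540 72 [ 89.4 101.4 105.3]
560 77 [ 90.2 101.8 105.8]
580 18 [ 88.6 100.7 103.7]
```

View pics/k1.png

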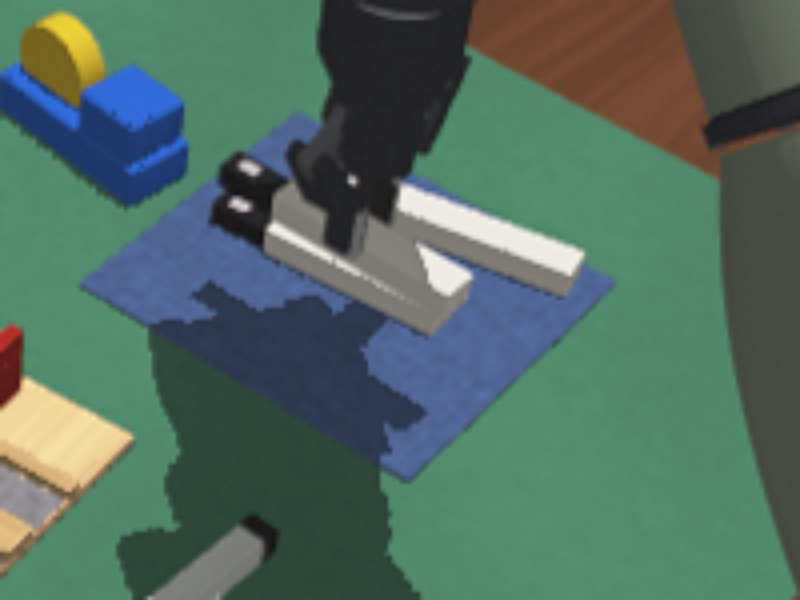

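The crop shows the key held level in the gripper (about 350,250), white end towards the robot.

jog_arm([
  [[5.9, -10.9, 0], -3],
  [[5.9, -10.9, 0], -3],
  [[5.9, -10.9, 0], -3],
  [[5.9, -10.9, 0], -3],
  [[5.9, -10.9, 0], -3],
])

```text
time_s: 27.8
eef_pos: [0.5394, -0.1506, 0.109]
orientation: [3.141, 0.001, 0.064]
force: [0.6, -0.4, -0.7]
opening: 0.263
grip_force: 59.0
```

jog_arm([
  [[6.5, -10.6, 0], -3],
  [[6.5, -10.6, 0], -3],
  [[6.5, -10.6, 0], -3],
  [[6.5, -10.6, 0], -3],
  [[6.5, -10.6, 0], -3],
])

```text
time_s: 28.3
eef_pos: [0.5973, -0.0421, 0.1091]
orientation: [3.141, 0.001, 0.115]
force: [0.0, -1.5, -0.5]
opening: 0.254
grip_force: 59.1
```

jog_arm([
  [[0, 0, 2.5], 0],
  [[0, 0, 5], 0],
  [[0, 0, 5.5], 0],
  [[0, 0, 5.5], 0],
])

```text
time_s: 28.7
eef_pos: [0.5972, -0.0421, 0.0542]
orientation: [3.141, 0.001, 0.114]
force: [0.2, -0.8, 0.2]
opening: 0.259
grip_force: 59.1
```

```bash
cat > ck.py <<'E'
from h import *
o=st(); x,y,z=o["eef_pos"]; ub=z-.0245
for n in("top","side"):
    s=snapshot(n);w=cloud(s);Z=w[...,2];im=s["image"].astype(int)
    a=(w[...,0]-x)*cos(.115)+(w[...,1]-y)*sin(.115); b=-(w[...,0]-x)*sin(.115)+(w[...,1]-y)*cos(.115)
    for lo,hi in((-.085,-.025),(.025,.06)):
        m=(a>lo)&(a<hi)&(abs(b)<.03)&(abs(Z-(ub+.02))<.003)&(im.min(2)>60)
        c=b[m]; 
        if m.sum()>10: print(n,'head',lo,'n',m.sum(),'b med',round((np.percentile(c,3)+np.percentile(c,97))*500,1),'w',np.round(np.ptp(np.percentile(c,[3,97]))*1000,1),'a',np.round(np.percentile(a[m],[1,99])*1000))
    save(s,n+'_ck')
E
python3 ck.py; python3 -c "
from h import *
plan((598.8,-41.4,33.5,6.6))
a=cv2.imread('pics/top_ck.png')[170:290,220:380];b=cv2.imread('pics/side_ck.png')[190:310,230:390]
cv2.imwrite('pics/ck1.png',np.hstack([cv2.resize(a,(400,300),interpolation=2),cv2.resize(b,(400,300),interpolation=2)]))"
```

```text
t 28.7 pos [ 0.5972 -0.0421  0.0542] rpy [3.141e+00 1.000e-03 1.140e-01] F [ 0.2 -0.8  0.2] op 0.259 g 59.1
side head -0.085 n 161 b med 2.3 w 23.1 a [-68. -25.]
side head 0.025 n 14 b med 12.9 w 5.4 a [27. 52.]
[[0.07,0.00,2.19],0.0]   -> (598.8, -41.4, 33.5, 6.6)
```

View pics/ck1.png

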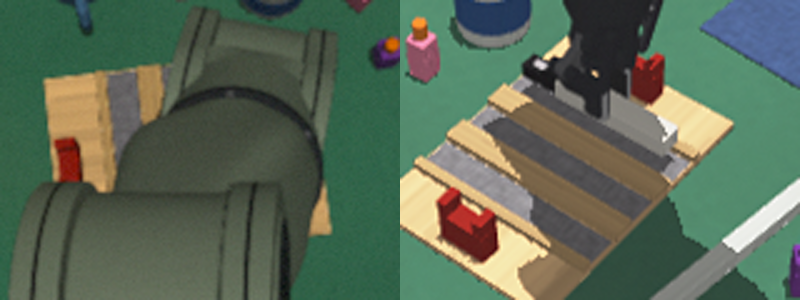

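jog_arm([
  [[0.1, 0.1, 0], 0],
  [[0.1, 0.1, 1], 0],
  [[0.1, 0.1, 1.6], 0],
  [[0.1, 0.1, 2.1], 0],
  [[0.1, 0.1, 2.1], 0],
])

```text
time_s: 29.3
eef_pos: [0.5987, -0.0415, 0.0329]
orientation: [-3.141, 0.0, 0.116]
force: [0.5, 0.6, -1.0]
opening: 0.257
grip_force: 59.1
```

jog_arm([
  [[0, 0, 0], 0],
  [[0, 0, 0], 0],
  [[0, 0, 0], 0],
], fingers=3.6)

```text
time_s: 29.6
eef_pos: [0.5989, -0.0415, 0.0332]
orientation: [-3.142, 0.0, 0.116]
force: [0.4, 0.4, -0.7]
opening: 0.422
grip_force: 0.0
```

jog_arm([
  [[0, 0, -2], 0],
  [[0, 0, -5], 0],
  [[0, 0, -10], 0],
  [[0, 0, -12], 0],
  [[0, 0, -12], 0],
])

```text
time_s: 30.1
eef_pos: [0.6, -0.0416, 0.1562]
orientation: [3.141, -0.005, 0.116]
force: [0.6, 0.2, -0.6]
opening: 0.419
grip_force: 0.0
```

```bash
python3 -c "
from h import *
st()
# key B: (532.2,-317.5) yaw 6.1 ; true y about -1
plan((522,-319.5,150,6.1),(522,-319.5,28,6.1))
s=snapshot('side');cv2.imwrite('pics/p1.png',cv2.resize(s['image'][190:310,230:390,::-1],(800,600),interpolation=2))
"
```

```text
t 30.1 pos [ 0.6    -0.0416  0.1562] rpy [ 3.141 -0.005  0.116] F [ 0.6  0.2 -0.6] op 0.419 g 0.0
[[-5.49,13.35,0.31],0.3]  [[-5.42,13.37,0.31],0.3]   -> (522, -319.5, 150, 6.1)
[[0.00,0.00,12.20],0.0]   -> (522, -319.5, 28, 6.1)
```

View pics/p1.png

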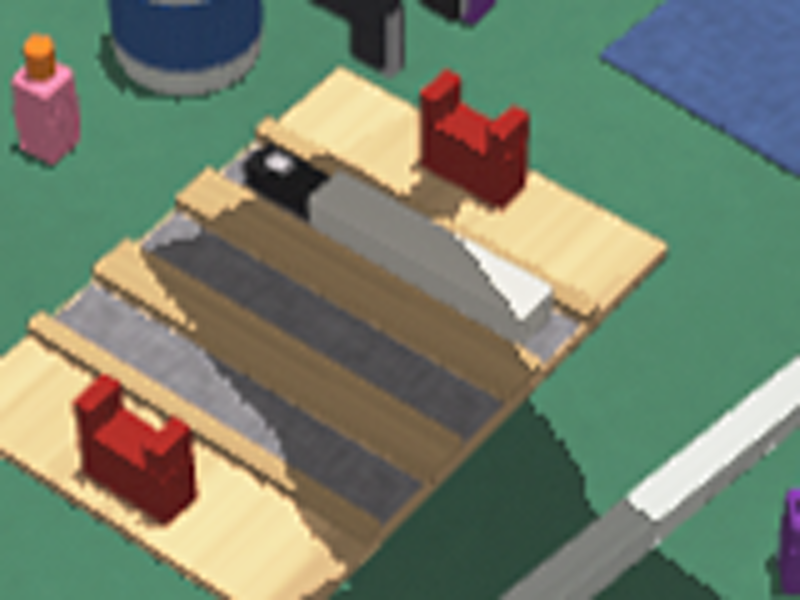

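The key lies in the right-hand lane, ends inside the bed (tail at 270,170, front at 540,310). On to the second key.

jog_arm([
  [[-5.5, 13.4, 0], 0],
  [[-5.5, 13.4, 0], 0],
  [[-5.5, 13.4, 0], 0],
  [[-5.5, 13.4, 0], 0],
  [[-5.5, 13.4, 0], 0],
], fingers=4)

```text
time_s: 30.65
eef_pos: [0.5593, -0.1815, 0.1523]
orientation: [-3.141, 0.001, 0.114]
force: [-0.3, 0.5, -0.3]
opening: 0.468
grip_force: 0.0
```

jog_arm([
  [[-5.4, 13.4, 4], 0.5],
  [[-5.4, 13.4, 4], 0.5],
  [[-5.4, 13.4, 4], 0.5],
  [[-5.4, 13.4, 4], 0.5],
  [[-5.4, 13.4, 4], 0.5],
])

```text
time_s: 31.15
eef_pos: [0.5217, -0.3196, 0.1122]
orientation: [-3.14, 0.001, 0.107]
force: [0.5, 1.2, 0.4]
opening: 0.47
grip_force: 0.0
```

jog_arm([
  [[0, 0, 0], 0],
  [[0, 0, 0], 0],
])

```text
time_s: 31.35
eef_pos: [0.5226, -0.3186, 0.1134]
orientation: [-3.141, -0.0, 0.11]
force: [-0.2, -0.1, 0.8]
opening: 0.469
grip_force: 0.0
```

```bash
cat > m2.py <<'E'
from h import *
for n in("top","side"):
    s=snapshot(n);w=cloud(s);Z=w[...,2]
    k=(Z>.013)&(Z<.04)&(w[...,1]<.13)&(w[...,0]<.7)&(w[...,1]>-.45)
    k&=~((w[...,1]>-.15)&(Z<.022)&(w[...,0]>.48))
    for c in clusters(w,k,100):
        if c[:,0].max()<.48 and c[:,1].max()>-.1: continue
        print(n,'key',len(c),rect(c),'z',np.round(np.percentile(c[:,2],[5,50,90])*1000,1),'white',rect(c[c[:,2]>c[:,2].max()-.006]))
E
python3 m2.py; python3 -c "
from h import *
st()
plan((522,-319.5,28,6.1),(522,-319.5,110,6.1),(592.4,12.8,110,6.6),(592.4,12.8,33,6.6))
"
```

```text
top key 132 (array([ 666. , -294.1]), array([63.9, 33.2]), 42.6) z [14.5 27.7 35.9] white (array([ 669.2, -293.1]), array([56.2, 26.6]), 38.7)
top key 538 (array([606.8, -40.1]), array([159.8,  23.9]), 7.1) z [22.8 26.6 29.8] white (array([601.9, -40.7]), array([149.8,  23.8]), 7.0)
top key 249 (array([ 574.9, -313.3]), array([74.2, 24.1]), 4.3) z [15.5 20.9 25.2] white (array([ 563.8, -314.8]), array([47.8, 22.9]), -0.0)
top key 174 (array([ 486.5, -321.6]), array([49.1, 24.3]), 3.5) z [17.4 23.5 26.2] white (array([ 489.3, -321.8]), array([44.5, 23.8]), 6.1)
side key 234 (array([ 666.8, -293.6]), array([60.9, 35.9]), 45.9) z [14.  26.5 35.9] white (array([ 668.4, -294.2]), array([55. , 32.2]), 46.4)
side key 566 (array([ 498.4, -388.4]), array([159.5,  34.3]), 13.3) z [14.4 21.3 25.4] white (array([ 497.5, -385.8]), array([156.6,  28.7]), 14.2)
side key 577 (array([ 533.7, -313.7]), array([160.2,  33. ]), 8.0) z [14.5 21.8 25.5] white (array([ 513.6, -313.8]), array([115.9,  29.8]), 5.5)
side key 153 (array([615.9, -96.6]), array([48.1, 26.5]), 6.5) z [23.4 33.6 39. ] white (array([616.2, -97.8]), array([46.8, 26.4]), 3.3)
side key 565 (array([609.4, -39.1]), array([160.7,  29.4]), 7.1) z [22.8 26.7 29.6] white (array([608.2, -37.3]), array([155.4,  25.4]), 7.5)
t 31.45 pos [ 0.5223 -0.3193  0.1134] rpy [-3.141 -0.     0.109] F [-0.1  1.  -0. ] op 0.468 g 0.0
[[-0.03,0.02,8.54],0.1]   -> (522, -319.5, 28, 6.1)
[[0.00,0.00,-8.20],0.0]   -> (522, -319.5, 110, 6.1)
[[5.27,-16.15,-0.00],-0.2]  [[5.34,-16.12,-0.00],-0.2]   -> (592.4, 12.8, 110, 6.6)
[[0.00,-0.00,7.70],0.0]   -> (592.4, 12.8, 33, 6.6)
```

jog_arm([
  [[0, 0, 3], 0],
  [[0, 0, 6], 0],
  [[0, 0, 8], 0],
  [[0, 0, 8.5], 0],
  [[0, 0, 8.5], 0],
])

```text
time_s: 31.95
eef_pos: [0.5218, -0.32, 0.0283]
orientation: [-3.141, 0.0, 0.108]
force: [-0.2, -0.3, -0.3]
opening: 0.471
grip_force: 0.0
```

jog_arm([
  [[0, 0, 0], 0],
  [[0, 0, 0], 0],
  [[0, 0, 0], 0],
  [[0, 0, 0], 0],
  [[0, 0, 0], 0],
], fingers=0)

```text
time_s: 32.45
eef_pos: [0.5223, -0.3206, 0.0298]
orientation: [3.141, -0.002, 0.108]
force: [-1.7, 0.9, 8.0]
opening: 0.256
grip_force: 59.8
```

jog_arm([
  [[0, 0, -2], 0],
  [[0, 0, -4], 0],
  [[0, 0, -6], 0],
  [[0, 0, -8.2], 0],
  [[0, 0, -8.2], 0],
])

```text
time_s: 32.95
eef_pos: [0.5229, -0.321, 0.1138]
orientation: [3.139, -0.004, 0.107]
force: [-0.1, 0.0, -0.4]
opening: 0.26
grip_force: 58.9
```

jog_arm([
  [[5.4, -16.1, 0], 0],
  [[5.4, -16.1, 0], 0],
  [[5.4, -16.1, 0], 0],
  [[5.4, -16.1, 0], 0],
  [[5.4, -16.1, 0], 0],
])

```text
time_s: 33.45
eef_pos: [0.5591, -0.1507, 0.1105]
orientation: [-3.14, -0.001, 0.112]
force: [-0.2, -0.8, -0.3]
opening: 0.258
grip_force: 59.0
```

jog_arm([
  [[5.4, -16.1, 0], 0],
  [[5.4, -16.1, 0], 0],
  [[5.4, -16.1, 0], 0],
  [[5.4, -16.1, 0], 0],
  [[5.4, -16.1, 0], 0],
])

```text
time_s: 33.95
eef_pos: [0.595, 0.0143, 0.1103]
orientation: [-3.14, -0.001, 0.111]
force: [0.1, -1.3, -1.0]
opening: 0.256
grip_force: 59.1
```

jog_arm([
  [[0, 0, 2.5], 0],
  [[0, 0, 5], 0],
  [[0, 0, 5.5], 0],
  [[0, 0, 5.5], 0],
])

```text
time_s: 34.35
eef_pos: [0.5943, 0.0102, 0.0553]
orientation: [3.141, 0.001, 0.106]
force: [-0.9, 0.0, 1.0]
opening: 0.263
grip_force: 59.1
```

```bash
python3 ck.py; python3 -c "
from h import *
plan((593.3,13,33,6.8))
"
```

```text
t 34.35 pos [0.5943 0.0102 0.0553] rpy [3.141e+00 1.000e-03 1.060e-01] F [-0.9  0.   1. ] op 0.263 g 59.1
side head -0.085 n 149 b med 2.8 w 23.7 a [-66. -26.]
[[-0.15,-0.25,2.34],-0.7]   -> (593.3, 13, 33, 6.8)
```

jog_arm([
  [[0, -0.3, 0], -0.7],
  [[0, -0.3, 1], -0.7],
  [[0, -0.3, 1.6], -0.7],
  [[0, -0.3, 2.1], -0.7],
  [[0, -0.3, 2.1], -0.7],
])

```text
time_s: 34.95
eef_pos: [0.5941, 0.0143, 0.034]
orientation: [-3.141, 0.0, 0.119]
force: [-0.3, -0.6, -0.7]
opening: 0.26
grip_force: 59.1
```

jog_arm([
  [[0, 0, 0], 0],
  [[0, 0, 0], 0],
  [[0, 0, 0], 0],
], fingers=3.6)

```text
time_s: 35.25
eef_pos: [0.5942, 0.0143, 0.0342]
orientation: [-3.142, 0.0, 0.12]
force: [-0.6, -0.4, 0.1]
opening: 0.427
grip_force: 0.0
```

jog_arm([
  [[0, 0, -2], 0],
  [[0, 0, -5], 0],
  [[0, 0, -10], 0],
  [[0, 0, -12], 0],
  [[0, 0, -12], 0],
])

```text
time_s: 35.75
eef_pos: [0.5954, 0.0144, 0.1572]
orientation: [3.141, -0.005, 0.12]
force: [-0.3, -0.6, -0.6]
opening: 0.421
grip_force: 0.0
```

```bash
python3 -c "
from h import *
st()
# key C top (495.2,-390.5) yaw 13
plan((485.3,-394.3,110,13))
"; python3 m2.py
```

```text
t 35.75 pos [0.5954 0.0144 0.1572] rpy [ 3.141 -0.005  0.12 ] F [-0.3 -0.6 -0.6] op 0.421 g 0.0
[[-5.27,13.09,1.57],-2.0]  [[-5.73,12.89,1.57],-2.0]  [[-6.19,12.68,1.57],-2.0]   -> (485.3, -394.3, 110, 13)
top key 127 (array([ 665.5, -294.5]), array([63.6, 32.6]), 45.5) z [15.  27.4 34.7] white (array([ 661.8, -297.5]), array([46.4, 16.7]), 56.1)
top key 246 (array([572.1, -49.1]), array([91.9, 22.3]), -0.3) z [24.1 27.1 30.1] white (array([573. , -47.2]), array([84.2, 17.7]), 2.9)
top key 651 (array([ 495.2, -390.8]), array([159.3,  26.1]), 12.5) z [15.8 22.6 26. ] white (array([ 485.6, -392.1]), array([135.6,  23.4]), 12.4)
side key 232 (array([ 667.7, -293. ]), array([62.9, 35.6]), 48.2) z [14.3 27.1 36.6] white (array([ 668.5, -295.2]), array([54.7, 31.4]), 48.2)
side key 273 (array([ 526.6, -381.8]), array([101.6,  33.2]), 4.0) z [14.  20.7 25. ] white (array([ 526.7, -378.7]), array([84.4, 27.7]), 18.9)
side key 156 (array([616. , -95.8]), array([48.2, 23.5]), 9.7) z [23.6 34.4 39.1] white (array([615.9, -96.2]), array([48.1, 22.4]), 7.8)
side key 549 (array([609.9, -38.7]), array([159.5,  29.1]), 6.2) z [22.8 27.  29.8] white (array([589.4, -40. ]), array([117.7,  23.7]), 6.8)
side key 584 (array([606.7,  16.6]), array([160.5,  28.8]), 6.4) z [23.1 27.  29.8] white (array([595.5,  17.4]), array([137.5,  24.5]), 6.8)
```

jog_arm([
  [[-5.2, 13.1, 0], -2],
  [[-5.2, 13.1, 0], -2],
  [[-5.2, 13.1, 0], -2],
  [[-5.2, 13.1, 0], -2],
  [[-5.2, 13.1, 0], -2],
], fingers=4)

```text
time_s: 36.35
eef_pos: [0.5578, -0.1222, 0.1533]
orientation: [-3.141, 0.001, 0.153]
force: [-0.3, 1.4, 0.2]
opening: 0.47
grip_force: 0.0
```

jog_arm([
  [[-5.7, 12.9, 0], -2],
  [[-5.7, 12.9, 0], -2],
  [[-5.7, 12.9, 0], -2],
  [[-5.7, 12.9, 0], -2],
  [[-5.7, 12.9, 0], -2],
])

```text
time_s: 36.85
eef_pos: [0.5221, -0.2571, 0.1536]
orientation: [-3.14, 0.0, 0.19]
force: [0.8, 1.4, 0.5]
opening: 0.468
grip_force: 0.0
```

jog_arm([
  [[-6.1, 12.7, 4], -2],
  [[-6.1, 12.7, 4], -2],
  [[-6.1, 12.7, 4], -2],
  [[-6.1, 12.7, 4], -2],
  [[-6.1, 12.7, 4], -2],
])

```text
time_s: 37.35
eef_pos: [0.4866, -0.3928, 0.1134]
orientation: [-3.14, -0.0, 0.225]
force: [0.1, 0.5, 0.4]
opening: 0.47
grip_force: 0.0
```

jog_arm([
  [[0, 0, 0], 0],
  [[0, 0, 0], 0],
])

```text
time_s: 37.55
eef_pos: [0.487, -0.3926, 0.1145]
orientation: [-3.141, -0.001, 0.227]
force: [-0.6, -0.1, -0.9]
opening: 0.467
grip_force: 0.0
```

```bash
python3 -c "
from h import *
st()
plan((486.3,-394,27.5,13),(486.3,-394,130,13),(587,68.6,130,6.8),(587,68.6,55,6.8))
"; python3 m2.py
```

```text
t 37.55 pos [ 0.487  -0.3926  0.1145] rpy [-3.141e+00 -1.000e-03  2.270e-01] F [-0.6 -0.1 -0.9] op 0.467 g 0.0
[[-0.10,0.12,8.70],0.0]   -> (486.3, -394, 27.5, 13)
[[0.00,0.00,-10.25],0.0]   -> (486.3, -394, 130, 13)
[[6.74,-14.27,-0.00],2.1]  [[6.22,-14.50,-0.00],2.1]  [[5.69,-14.72,-0.00],2.1]   -> (587, 68.6, 130, 6.8)
[[0.00,0.00,7.50],0.0]   -> (587, 68.6, 55, 6.8)
top key 122 (array([ 674.6, -304.2]), array([48.9, 45.2]), 84.8) z [15.2 27.8 33.4] white (array([ 662.8, -295.2]), array([42.4, 14.9]), 52.9)
top key 526 (array([603.6,  15.8]), array([159.4,  23.8]), 6.8) z [22.9 26.7 29.5] white (array([597.4,  14.9]), array([145.9,  23.5]), 6.9)
top key 533 (array([606.9, -40.3]), array([159.8,  24.1]), 7.0) z [23.  27.  29.5] white (array([605.7, -40.3]), array([155.7,  23.2]), 6.8)
top key 305 (array([ 527. , -383.5]), array([94. , 26.4]), 13.6) z [15.4 21.8 25.8] white (array([ 531.3, -381. ]), array([77.5, 23.2]), 17.6)
top key 220 (array([ 443. , -402.7]), array([52.3, 26.1]), 12.7) z [16.4 23.5 25.9] white (array([ 442. , -402.6]), array([49. , 24.2]), 10.9)
side key 237 (array([ 667.6, -292.2]), array([62.3, 37.7]), 45.3) z [14.6 27.1 37.3] white (array([ 669.3, -293.7]), array([57.2, 30.3]), 47.7)
side key 574 (array([ 498.1, -386.9]), array([160.2,  33.1]), 14.0) z [14.5 21.5 25.9] white (array([ 495.1, -386.3]), array([152.2,  26.7]), 14.1)
side key 161 (array([615.4, -97.2]), array([49.7, 25.2]), 7.0) z [23.6 33.7 39.3] white (array([615.9, -97.4]), array([49. , 24.9]), 8.0)
side key 570 (array([609.5, -37.2]), array([160.9,  29.3]), 8.4) z [22.7 26.6 29.5] white (array([588.4, -38.4]), array([115. ,  23.7]), 6.5)
side key 600 (array([606. ,  17.3]), array([159.6,  29.4]), 7.6) z [22.8 27.  29.7] white (array([600.4,  17.9]), array([146.7,  26.2]), 7.2)
```

jog_arm([
  [[-0.1, 0.1, 3], 0],
  [[-0.1, 0.1, 6], 0],
  [[-0.1, 0.1, 8], 0],
  [[-0.1, 0.1, 8.7], 0],
  [[-0.1, 0.1, 8.7], 0],
])

```text
time_s: 38.15
eef_pos: [0.4851, -0.3951, 0.027]
orientation: [-3.141, 0.0, 0.225]
force: [0.3, 0.2, 0.8]
opening: 0.47
grip_force: 0.0
```

jog_arm([
  [[0, 0, 0], 0],
  [[0, 0, 0], 0],
  [[0, 0, 0], 0],
  [[0, 0, 0], 0],
  [[0, 0, 0], 0],
], fingers=0)

```text
time_s: 38.65
eef_pos: [0.4856, -0.3959, 0.0287]
orientation: [3.14, -0.001, 0.224]
force: [-0.6, 1.6, 7.2]
opening: 0.259
grip_force: 59.8
```

jog_arm([
  [[0, 0, -2], 0],
  [[0, 0, -4], 0],
  [[0, 0, -6], 0],
  [[0, 0, -9.2], 0],
  [[0, 0, -9.2], 0],
])

```text
time_s: 39.15
eef_pos: [0.4864, -0.3967, 0.1238]
orientation: [3.137, -0.004, 0.224]
force: [0.4, 0.6, -1.2]
opening: 0.258
grip_force: 59.0
```

jog_arm([
  [[6.7, -14.3, 0], 2],
  [[6.7, -14.3, 0], 2],
  [[6.7, -14.3, 0], 2],
  [[6.7, -14.3, 0], 2],
  [[6.7, -14.3, 0], 2],
])

```text
time_s: 39.65
eef_pos: [0.5193, -0.2396, 0.1197]
orientation: [-3.141, -0.001, 0.192]
force: [-0.1, -1.0, -0.2]
opening: 0.258
grip_force: 59.1
```

jog_arm([
  [[6.2, -14.5, 0], 2],
  [[6.2, -14.5, 0], 2],
  [[6.2, -14.5, 0], 2],
  [[6.2, -14.5, 0], 2],
  [[6.2, -14.5, 0], 2],
])

```text
time_s: 40.15
eef_pos: [0.5525, -0.0871, 0.1194]
orientation: [3.141, -0.0, 0.156]
force: [0.2, -0.3, -0.7]
opening: 0.26
grip_force: 59.2
```

jog_arm([
  [[5.7, -14.8, 0], 2],
  [[5.7, -14.8, 0], 2],
  [[5.7, -14.8, 0], 2],
  [[5.7, -14.8, 0], 2],
  [[5.7, -14.8, 0], 2],
])

```text
time_s: 40.65
eef_pos: [0.5861, 0.067, 0.1192]
orientation: [3.141, -0.0, 0.12]
force: [-0.8, -0.6, -0.1]
opening: 0.262
grip_force: 59.3
```

jog_arm([
  [[0, 0, 2.5], 0],
  [[0, 0, 5], 0],
  [[0, 0, 6], 0],
  [[0, 0, 6], 0],
])

```text
time_s: 41.05
eef_pos: [0.5853, 0.0655, 0.0586]
orientation: [3.141, 0.002, 0.117]
force: [-0.3, 0.4, 0.6]
opening: 0.263
grip_force: 59.3
```

```bash
python3 ck.py; python3 -c "
from h import *
plan((586,68.5,34,6.8))
"
```

```text
t 41.05 pos [0.5853 0.0655 0.0586] rpy [3.141e+00 2.000e-03 1.170e-01] F [-0.3  0.4  0.6] op 0.263 g 59.3
side head -0.085 n 166 b med 1.6 w 22.0 a [-66. -25.]
[[0.01,-0.19,2.62],-0.0]   -> (586, 68.5, 34, 6.8)
```

jog_arm([
  [[0, -0.2, 0], 0],
  [[0, -0.2, 1.2], 0],
  [[0, -0.2, 2], 0],
  [[0, -0.2, 2.5], 0],
  [[0, -0.2, 2.5], 0],
])

```text
time_s: 41.65
eef_pos: [0.5851, 0.0698, 0.0335]
orientation: [3.142, 0.001, 0.12]
force: [0.1, -0.8, 0.6]
opening: 0.261
grip_force: 59.3
```

jog_arm([
  [[0, 0, 0], 0],
  [[0, 0, 0], 0],
  [[0, 0, 0], 0],
], fingers=3.6)

```text
time_s: 41.95
eef_pos: [0.5856, 0.0699, 0.0346]
orientation: [-3.142, -0.0, 0.12]
force: [0.6, -0.2, 0.2]
opening: 0.419
grip_force: 0.0
```

jog_arm([
  [[0, 0, -2], 0],
  [[0, 0, -5], 0],
  [[0, 0, -10], 0],
  [[0, 0, -12], 0],
  [[0, 0, -12], 0],
])

```text
time_s: 42.45
eef_pos: [0.5866, 0.07, 0.1574]
orientation: [-3.141, -0.005, 0.12]
force: [0.1, -0.6, 0.4]
opening: 0.421
grip_force: 0.0
```

jog_arm([
  [[-17, 0, 0], 36],
  [[-17, 0, 0], 36],
  [[-17, 0, 0], 36],
  [[-17, 0, 0], 36],
  [[-17, 0, 0], 36],
])

```text
time_s: 42.95
eef_pos: [0.4141, 0.0493, 0.1544]
orientation: [3.14, 0.002, -0.515]
force: [1.4, 0.7, -0.2]
opening: 0.418
grip_force: 0.0
```

```bash
python3 -c "
from h import *
o=st();print(np.round(o['joints'],2))
"; python3 m2.py;python3 m1.py|grep -E 'top|side|rail|red'; python3 -c "
from h import *
s=snapshot('side');cv2.imwrite('pics/p3.png',cv2.resize(s['image'][190:350,230:443,::-1],(800,600),interpolation=2))"
```

```text
t 42.95 pos [0.4141 0.0493 0.1544] rpy [ 3.14e+00  2.00e-03 -5.15e-01] F [ 1.4  0.7 -0.2] op 0.418 g 0.0
[-0.37  0.69  0.3   2.15 -0.53  0.38 -1.72]
top key 132 (array([ 665.5, -294. ]), array([63.7, 33.6]), 44.1) z [16.3 26.5 34.9] white (array([ 668.8, -293.2]), array([56.1, 25.9]), 39.6)
top key 524 (array([603.3,  15.7]), array([158.8,  24. ]), 6.8) z [23.  26.6 29.8] white (array([603.2,  15.6]), array([156.4,  23.1]), 7.0)
top key 542 (array([606.5, -40.2]), array([159.5,  24.1]), 7.1) z [23.  26.8 29.5] white (array([587.3, -42.6]), array([113.3,  22.3]), 7.3)
top key 540 (array([594.9,  71.2]), array([159.2,  24.2]), 7.2) z [22.9 26.5 29.6] white (array([574.7,  68.2]), array([118.1,  22.5]), 6.8)
side key 120 (array([618.8, -95.3]), array([41.8, 21.7]), 1.5) z [23.6 34.7 39.3] white (array([618.8, -95.3]), array([41.8, 21.7]), 1.5)
side key 292 (array([637.6, -35.8]), array([103.4,  27.4]), 4.2) z [22.8 26.  29.1] white (array([639.6, -34.6]), array([90.6, 25.3]), 5.7)
side key 588 (array([605.8,  17.9]), array([159.5,  26.9]), 7.1) z [23.1 26.8 29.7] white (array([596.5,  1
[... 326 characters left out ...]
 5.7) [614.6 -99.2  45.5] z 57.2
 red 140 (array([587.4, 127.8]), array([45.9, 17.8]), 7.8) [588.2 127.6  45.7] z 57.6
 rail (array([425.1, -65.7]), array([115.2,  17. ]), 89.6) top (array([425.1, -65.7]), array([115.2,  17. ]), 89.7)
side
 red 25 (array([635.5, -96.5]), array([18.3,  8.8]), -81.1) [635.  -95.4  55.4] z 58.2
 red 70 (array([616.7, -97.1]), array([34.4, 20.9]), 2.8) [619.4 -95.7  40.8] z 53.1
 red 34 (array([609.6, 133.2]), array([19.9, 11.1]), -85.5) [609.2 132.9  55.5] z 59.0
 red 124 (array([585.9, 130.5]), array([42. , 19.8]), 6.6) [587.6 131.6  44.8] z 56.4
 rail (array([429. ,  17.6]), array([281.9,  22. ]), 89.2) top (array([429.2,  17.6]), array([281.9,  21.4]), 89.2)
```

View pics/p3.png

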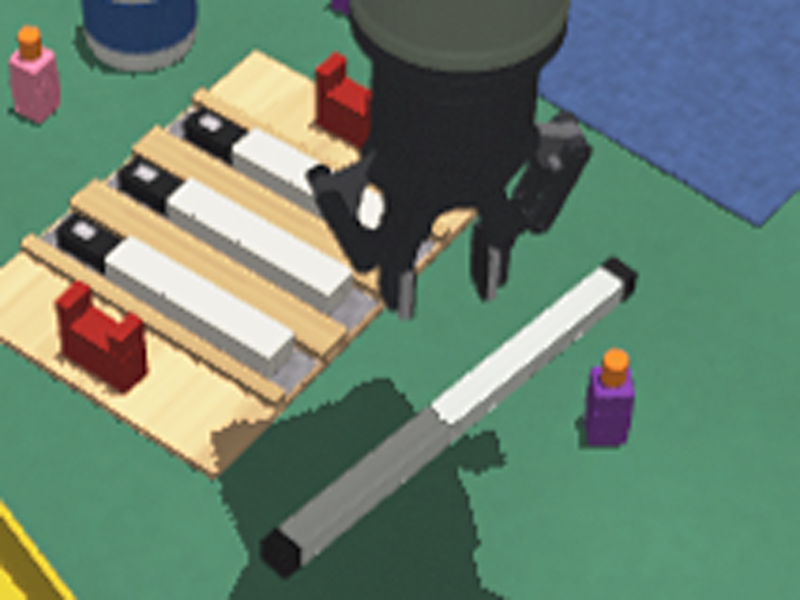

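All three keys lie in their lanes, white ends towards the robot and ends inside the bed. The rail runs from (280,550) to (620,275), with the purple look-alike clear of it at (610,410). Now turning for the rail.

jog_arm([
  [[0, 0, 0], -8],
  [[0, 0, 0], -16],
  [[0, 0, 0], -24],
  [[0, 0, 0], -32],
  [[0, 0, 0], -40],
], fingers=4.5, newtons=100)

```text
time_s: 43.7
eef_pos: [0.4171, 0.0496, 0.1541]
orientation: [-3.142, -0.0, 0.197]
force: [0.5, 0.0, -0.2]
opening: 0.528
grip_force: 0.0
```

jog_arm([
  [[0, 0, 0], -8],
  [[0, 0, 0], -16],
  [[0, 0, 0], -24],
  [[0, 0, 0], -32],
  [[0, 0, 0], -40],
])

```text
time_s: 44.2
eef_pos: [0.4171, 0.0495, 0.1541]
orientation: [3.141, -0.0, 0.895]
force: [-0.8, 0.2, 0.2]
opening: 0.527
grip_force: 0.0
```

jog_arm([
  [[0, 0, 0], -8],
  [[0, 0, 0], -16],
  [[0, 0, 0], -24],
  [[0, 0, 0], -32],
  [[0, 0, 0], -38],
])

```text
time_s: 44.7
eef_pos: [0.4172, 0.0495, 0.1541]
orientation: [3.141, -0.0, 1.558]
force: [0.0, -0.3, 0.1]
opening: 0.525
grip_force: 0.0
```

```bash
python3 -c "
from h import *
o=st();print(np.round(o['joints'],2))
plan((427,16,70,89),(427,16,20,89))
"; python3 m1.py|grep -E 'top|side|rail'
```

```text
t 44.7 pos [0.4172 0.0495 0.1541] rpy [ 3.141 -0.     1.558] F [ 0.  -0.3  0.1] op 0.525 g 0.0
[-0.08  0.67 -0.19  2.13  0.33  0.37 -0.55]
[[-3.34,1.03,8.41],0.2]   -> (427, 16, 70, 89)
[[0.00,0.00,5.00],0.0]   -> (427, 16, 20, 89)
top
 rail (array([425.1, -59.5]), array([127.6,  17. ]), 89.6) top (array([425.1, -59.5]), array([127.6,  17. ]), 89.7)
side
 rail (array([428.8,  17.1]), array([283.7,  21.5]), 88.9) top (array([428.7,  17.1]), array([283.7,  21.3]), 88.8)
```

Rail unmoved. Go down, grip, lift a little.

jog_arm([
  [[-3.3, 1, 2], 0.3],
  [[-3.3, 1, 5], 0.3],
  [[-3.3, 1, 8.4], 0.3],
  [[-3.3, 1, 8.4], 0.3],
  [[-3.3, 1, 8.4], 0.3],
])

```text
time_s: 45.3
eef_pos: [0.4259, 0.0165, 0.0707]
orientation: [-3.141, 0.0, 1.545]
force: [0.2, 0.4, -0.5]
opening: 0.526
grip_force: 0.0
```

jog_arm([
  [[0, 0, 2], 0],
  [[0, 0, 4], 0],
  [[0, 0, 5], 0],
  [[0, 0, 5], 0],
  [[0, 0, 5], 0],
])

```text
time_s: 45.8
eef_pos: [0.4293, 0.0166, 0.0233]
orientation: [-3.139, -0.0, 1.545]
force: [-0.4, -0.5, 0.7]
opening: 0.526
grip_force: 0.0
```

jog_arm([
  [[0, 0, 0], 0],
  [[0, 0, 0], 0],
  [[0, 0, 0], 0],
  [[0, 0, 0], 0],
  [[0, 0, 0], 0],
], fingers=0)

```text
time_s: 46.3
eef_pos: [0.429, 0.0165, 0.0232]
orientation: [-3.139, -0.0, 1.546]
force: [-1.2, -0.1, 24.9]
opening: 0.172
grip_force: 98.1
```

jog_arm([
  [[0, 0, -2], 0],
  [[0, 0, -4], 0],
  [[0, 0, -7], 0],
  [[0, 0, -10], 0],
  [[0, 0, -10], 0],
])

```text
time_s: 46.8
eef_pos: [0.43, 0.0164, 0.1251]
orientation: [3.141, -0.0, 1.545]
force: [0.2, 0.3, -2.2]
opening: 0.17
grip_force: 99.8
```

```bash
cat > rl.py <<'E'
from h import *
o=st(); x,y,z=o["eef_pos"]
for n in("top","side"):
    s=snapshot(n);w=cloud(s);Z=w[...,2]
    yaw=o["orientation"][2]; d=np.array([cos(yaw),sin(yaw)]); e=np.array([-d[1],d[0]])
    q=w[...,:2]-[x,y]; a=q@d; b=q@e
    m=(abs(a)<.16)&(abs(a)>.03)&(abs(b)<.03)&(Z<z+.012)&(Z>z-.026)
    c=w[m]; 
    for lo,hi in((-.15,-.1),(-.1,-.05),(.05,.1),(.1,.15)):
        k=m&(a>lo)&(a<hi)
        if k.sum()>8: t=k&(Z>np.percentile(Z[k],92)-.004);print(n,lo,k.sum(),'a',np.round(np.percentile(a[k],[1,99])*1000,1),'b',round(np.median(b[t])*1000,1),'ztop',round(np.percentile(Z[k],92)*1000,1))
E
python3 rl.py
```

```text
t 46.8 pos [0.43   0.0164 0.1251] rpy [ 3.141 -0.     1.545] F [ 0.2  0.3 -2.2] op 0.17 g 99.8
top -0.15 157 a [-139.6 -101.5] b 2.6 ztop 122.3
top -0.1 64 a [-99.5 -78.2] b 0.8 ztop 121.5
top 0.1 95 a [114.  139.4] b 3.3 ztop 121.6
side -0.15 189 a [-138.8 -100.8] b 1.0 ztop 120.0
side -0.1 112 a [-99.5 -52.6] b -0.1 ztop 120.3
side 0.05 303 a [50.4 99.1] b 0.9 ztop 120.1
side 0.1 301 a [100.1 141.5] b 2.1 ztop 119.9
```

```bash
python3 -c "
from h import *
plan((604.2,14.3,125,96.5),(604.2,14.3,88,96.5),(604.2,14.3,63,96.5),step=9)"
```

```text
[[0.12,8.75,-0.13],-4.0]  [[-0.49,8.73,-0.13],-4.0]   -> (604.2, 14.3, 125, 96.5)
[[0.00,0.00,3.70],0.0]   -> (604.2, 14.3, 88, 96.5)
[[0.00,0.00,2.50],0.0]   -> (604.2, 14.3, 63, 96.5)
```

jog_arm([
  [[0, 3, 0], -1],
  [[0.1, 6, 0], -3],
  [[0.1, 8.7, 0], -4],
  [[0.1, 8.7, 0], -4],
])

```text
time_s: 47.3
eef_pos: [0.518, 0.0152, 0.1203]
orientation: [-3.137, -0.0, 1.615]
force: [-0.9, 0.8, -2.7]
opening: 0.17
grip_force: 99.8
```

jog_arm([
  [[-0.2, 3, 0], -1],
  [[-0.4, 6, 0], -3],
  [[-0.5, 8.7, 0], -4],
  [[-0.5, 8.7, 0], -4],
])

```text
time_s: 47.7
eef_pos: [0.6046, 0.0142, 0.1196]
orientation: [-3.137, -0.001, 1.685]
force: [-0.2, 0.4, -2.5]
opening: 0.168
grip_force: 99.8
```

jog_arm([
  [[0, 0, 2], 0],
  [[0, 0, 3.7], 0],
  [[0, 0, 3.7], 0],
])

```text
time_s: 48.0
eef_pos: [0.6011, 0.0142, 0.0816]
orientation: [-3.132, -0.0, 1.686]
force: [0.1, -0.5, -2.2]
opening: 0.169
grip_force: 99.7
```

```bash
python3 rl.py; python3 -c "
from h import *
plan((604.2,14.3,64,96.7))
s=snapshot('side');cv2.imwrite('pics/r1.png',cv2.resize(s['image'][190:310,230:390,::-1],(800,600),interpolation=2))"
```

```text
t 48.0 pos [0.6011 0.0142 0.0816] rpy [-3.132 -0.     1.686] F [ 0.1 -0.5 -2.2] op 0.169 g 99.7
top -0.15 68 a [-139.4 -110.4] b 1.5 ztop 77.9
top 0.05 123 a [64.1 99.3] b 4.1 ztop 77.8
top 0.1 173 a [100.4 139.2] b 5.0 ztop 77.5
side -0.15 177 a [-139.6 -100.5] b -0.9 ztop 79.3
side -0.1 102 a [-99.6 -51.2] b -0.8 ztop 78.8
side 0.05 256 a [50.6 99.7] b 0.4 ztop 79.5
side 0.1 277 a [101.5 142.4] b 0.8 ztop 79.2
[[-0.02,0.17,2.01],-0.1]   -> (604.2, 14.3, 64, 96.7)
```

View pics/r1.png

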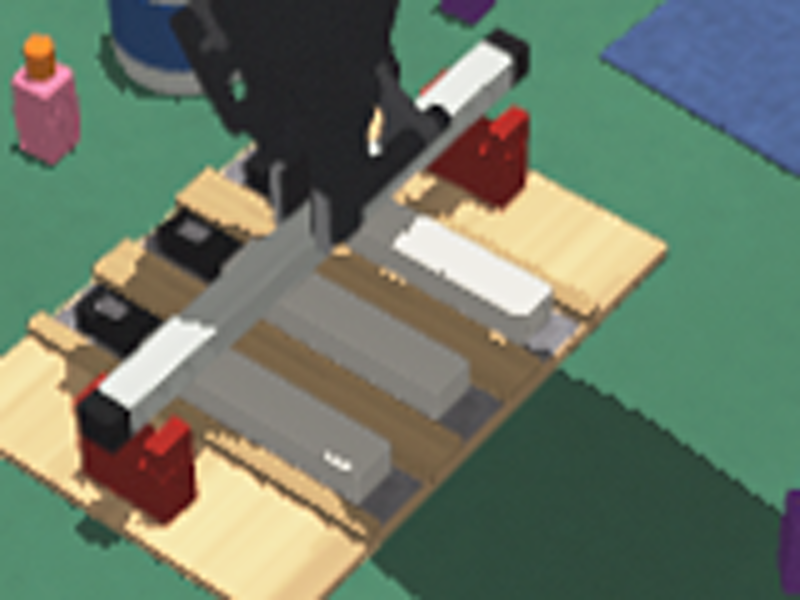

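The side crop shows the rail hanging above both notches (left 130,400, right 480,110), slightly far of the notch middle. I'll let it settle and measure again.

jog_arm([
  [[0, 0, 0], 0.5],
  [[0, 0, 0.5], 0.5],
  [[0, 0, 0.5], 0.5],
  [[0, 0, 0.5], 0.5],
  [[0, 0, 0.5], 0.5],
])

```text
time_s: 48.65
eef_pos: [0.603, 0.0142, 0.0795]
orientation: [-3.137, -0.0, 1.676]
force: [-0.0, -0.3, -2.5]
opening: 0.174
grip_force: 99.7
```

jog_arm([
  [[0, 0, 0], 0],
  [[0, 0, 0], 0],
  [[0, 0, 0], 0],
])

```text
time_s: 48.95
eef_pos: [0.603, 0.0142, 0.0794]
orientation: [-3.137, -0.0, 1.676]
force: [-0.3, -0.3, -2.3]
opening: 0.171
grip_force: 99.7
```

```bash
cat >> rl.py <<'E'
    im=s["image"].astype(int)
    red=(im[...,0]>80)&(im[...,1]<60)&(im[...,2]<60)&(Z>.051)&(w[...,0]>.5)&(w[...,0]<.7)
    for sg in(1,-1):
        k=red&(a*sg>.08)&(a*sg<.15)
        for cl in(k&(b<.005),k&(b>=.005)):
            if cl.sum()>5: print('   cheek a',round(np.median(a[cl])*1000),'b',np.round(np.percentile(b[cl],[5,50,95])*1000,1),cl.sum())
st()
E
python3 rl.py
```

```text
t 48.95 pos [0.603  0.0142 0.0794] rpy [-3.137 -0.     1.676] F [-0.3 -0.3 -2.3] op 0.171 g 99.7
top -0.15 83 a [-139.7 -107.8] b 1.9 ztop 76.0
top 0.05 119 a [65.9 99.4] b 5.5 ztop 76.5
top 0.1 199 a [100.9 139.7] b 4.5 ztop 75.6
   cheek a 116 b [-19.4 -15.8 -11.1] 29
   cheek a 115 b [15.7 21.4 26. ] 31
   cheek a -116 b [-21.3 -18.4 -14.6] 17
side -0.15 197 a [-139.4 -100.1] b -0.2 ztop 75.1
side -0.1 107 a [-99.5 -51.8] b -0.0 ztop 75.5
side 0.05 247 a [50.5 99.3] b 1.5 ztop 75.9
side 0.1 307 a [100.5 142. ] b 1.9 ztop 75.5
   cheek a 121 b [-23.9 -21.1  -8.4] 10
   cheek a 119 b [14.9 19.8 25.3] 48
   cheek a -113 b [-25.  -24.4 -23.2] 6
   cheek a -111 b [12.3 18.1 22. ] 36
t 49.05 pos [0.603  0.0142 0.0794] rpy [-3.137 -0.     1.676] F [ 0.6  0.3 -1.8] op 0.171 g 99.7
```

jog_arm([
  [[0, 0.15, 0], 0],
  [[0, 0.15, 0.4], 0],
  [[0, 0.15, 0.8], 0],
  [[0, 0.15, 1.2], 0],
  [[0, 0.15, 1.2], 0],
])

```text
time_s: 49.55
eef_pos: [0.6041, 0.0143, 0.0667]
orientation: [-3.136, -0.0, 1.676]
force: [0.1, 0.1, -1.5]
opening: 0.171
grip_force: 99.7
```

jog_arm([
  [[0, 0, 0.2], 0],
  [[0, 0, 0.3], 0],
  [[0, 0, 0.4], 0],
  [[0, 0, 0.4], 0],
])

```text
time_s: 49.95
eef_pos: [0.6045, 0.0143, 0.0635]
orientation: [-3.137, -0.0, 1.676]
force: [0.4, 0.5, -1.8]
opening: 0.171
grip_force: 99.8
```

```bash
python3 rl.py
```

```text
t 49.95 pos [0.6045 0.0143 0.0635] rpy [-3.137 -0.     1.676] F [ 0.4  0.5 -1.8] op 0.171 g 99.8
top -0.15 78 a [-140.  -112.5] b 1.3 ztop 59.3
top 0.05 120 a [64.8 99.7] b 4.9 ztop 60.2
top 0.1 246 a [100.9 139.3] b 4.9 ztop 59.9
   cheek a 116 b [-17.6 -14.5  -9.9] 26
   cheek a 115 b [19.2 24.  27.6] 27
   cheek a -118 b [-19.7 -16.4 -12.2] 14
side -0.15 272 a [-138.4 -101. ] b 1.3 ztop 59.2
side -0.1 109 a [-99.4 -50.4] b -0.4 ztop 59.0
side 0.05 241 a [51.3 98.5] b 1.3 ztop 59.8
side 0.1 389 a [100.8 141.7] b 0.9 ztop 59.1
   cheek a 118 b [-21.7 -17.  -12.7] 39
   cheek a 119 b [16.7 21.5 25.7] 42
   cheek a -111 b [-23.2 -19.6 -15.4] 31
   cheek a -110 b [15.1 20.  23.9] 34
t 50.05 pos [0.6044 0.0143 0.0634] rpy [-3.137 -0.     1.676] F [ 0.6 -0.4 -2.4] op 0.174 g 99.9
```

jog_arm([
  [[0, 0, 0.1], 0],
  [[0, 0, 0.1], 0],
])

```text
time_s: 50.25
eef_pos: [0.6045, 0.0144, 0.0633]
orientation: [-3.138, -0.0, 1.676]
force: [-6.0, -0.2, 16.8]
opening: 0.176
grip_force: 102.1
```

jog_arm([
  [[0, 0, 0], 0],
  [[0, 0, 0], 0],
  [[0, 0, 0], 0],
  [[0, 0, 0], 0],
], fingers=4)

```text
time_s: 50.65
eef_pos: [0.6044, 0.0144, 0.0623]
orientation: [-3.137, -0.0, 1.677]
force: [0.2, 0.3, 0.1]
opening: 0.469
grip_force: 0.0
```

jog_arm([
  [[0, 0, -1], 0],
  [[0, 0, -3], 0],
  [[0, 0, -7], 0],
  [[0, 0, -12], 0],
  [[0, 0, -12], 0],
])

```text
time_s: 51.15
eef_pos: [0.607, 0.0147, 0.1889]
orientation: [3.137, -0.0, 1.676]
force: [-0.0, -0.6, -0.1]
opening: 0.472
grip_force: 0.0
```

jog_arm([
  [[0, -5, 0], 0],
  [[0, -10, 0], 0],
  [[0, -15, 0], 0],
  [[0, -17, 0], 0],
  [[0, -17, 0], 0],
])

```text
time_s: 51.65
eef_pos: [0.4337, -0.0041, 0.1842]
orientation: [-3.137, 0.001, 1.677]
force: [1.5, 0.3, 0.7]
opening: 0.47
grip_force: 0.0
```

jog_arm([
  [[-5, 0, 0], 0],
  [[-10, 0, 0], 0],
  [[-15, 0, 0], 0],
  [[-20, 0, 0], 0],
  [[-25, 0, 0], 0],
])

```text
time_s: 52.15
eef_pos: [0.4626, -0.2546, 0.1836]
orientation: [-3.138, -0.0, 1.676]
force: [1.8, -0.0, -0.8]
opening: 0.466
grip_force: 0.0
```

```bash
python3 -c "
from h import *
st()
for n in('top','side'):
    s=snapshot(n);w=cloud(s);Z=w[...,2]
    m=(abs(w[...,0]-.603)<.05)&(abs(w[...,1]-.014)<.16)&(Z>.05)&(Z<.07)
    im=s['image'].astype(int); g=m&(im.min(2)>90)
    c=w[g]; print(n,'rail',rect(c))
    for a in(-110,-60,0,60,130): q=c[abs(c[:,1]*1000-a)<15]; print(a,len(q),np.round(np.percentile(q[:,2],[50,90])*1000,1) if len(q) else '')
    save(s,n+'_fin')
a=cv2.imread('pics/top_fin.png')[150:290,210:380];b=cv2.imread('pics/side_fin.png')[190:310,230:390]
cv2.imwrite('pics/fin.png',np.hstack([cv2.resize(a,(364,300)),cv2.resize(b,(400,300))]))
"; python3 m2.py
```

```text
t 52.15 pos [ 0.4626 -0.2546  0.1836] rpy [-3.138 -0.     1.676] F [ 1.8 -0.  -0.8] op 0.466 g 0.0
top rail (array([601.3,  12.6]), array([258.2,  23.8]), -85.0)
-110 62 [57.5 60. ]
-60 95 [57.1 60. ]
0 88 [56.9 59.3]
60 89 [56.8 60. ]
130 80 [56.6 59.7]
side rail (array([606.1,  13.4]), array([261.1,  37.1]), -86.4)
-110 58 [56.8 59.7]
-60 101 [57.2 59.4]
0 104 [57.2 59.6]
60 113 [57.  59.6]
130 117 [57.4 60.1]
top key 130 (array([ 665.1, -293.6]), array([63.9, 33.6]), 43.5) z [14.7 27.1 34.3] white (array([ 662.3, -298.6]), array([50.1, 20. ]), 56.0)
top key 178 (array([648.6,  21.3]), array([68.5, 23.7]), 7.5) z [22.6 26.  29.6] white (array([646.3,  20.8]), array([64.3, 23.3]), 6.6)
top key 168 (array([653., -36.]), array([65.2, 22.9]), 2.9) z [22.3 25.8 28.4] white (array([651.3, -36.3]), array([61.8, 22.7]), 2.5)
top key 177 (array([640.8,  77.4]), array([66.8, 23.9]), 8.2) z [22.7 25.9 28.7] white (array([619.2,  74.4]), array([22.5, 22.4]), 0.1)
top key 286 (array([563.6, -45.5]), array([73.1, 24. ]), 7.2) z [23.4 27.1 30. ] white (array([598.8, -45.4]), array([0., 0.]), 0.0)
[... 553 characters left out ...]
34.6)
side key 332 (array([570.7, -43.7]), array([82.1, 27. ]), 6.7) z [23.6 27.1 30.2] white (array([600.3, -39.6]), array([12.8,  0. ]), -55.4)
side key 147 (array([658.7,  21.2]), array([54.2, 27.7]), 2.8) z [22.2 24.9 29.1] white (array([649.7,  28.3]), array([44. , 22.7]), 23.2)
side key 141 (array([651. ,  78.3]), array([55.4, 24.5]), 3.9) z [22.4 24.5 29.1] white (array([647. ,  84.7]), array([49.6, 22.4]), 21.6)
side key 338 (array([565.1,  12.8]), array([78.1, 28.4]), 8.2) z [23.4 27.5 30. ] white (array([564.9,  14.1]), array([74.6, 25.9]), 7.6)
side key 372 (array([558.5,  67.9]), array([80.5, 33.1]), 12.8) z [23.2 27.3 30.2] white (array([590.3,  81.9]), array([20.,  0.]), -81.7)
```

View pics/fin.png

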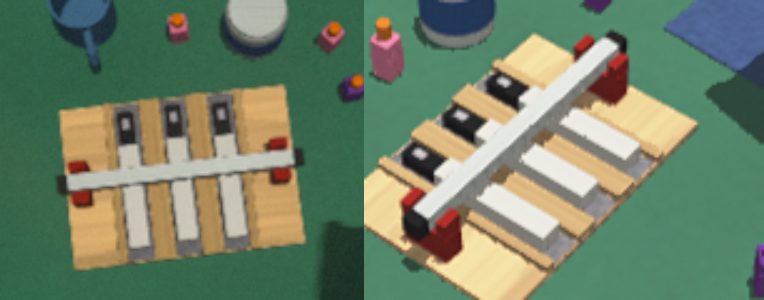

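The rail top reads 57–58 mm along its whole length, so it is fully down, level, and about equally far past both uprights. The keys sit flat and the bystanders stand where they were. Handing in.

```bash
python3 -c "
from h import *
print(job.close_job())"
```

```text
the job is handed in; nothing more can be done
None
```

The job is handed in, with no verdict returned: all four items on the jig are in the yellow bin, the three keys lie flat in lanes of their own, and the rail is fully down in both notches. The mug, tin and tape dispenser were not touched.

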